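Pack the sample case, then hold its sprung cover just short of tipping over

TASK

Pack the sample case for cataloguing: stand the one loose vial in the gap at the end of the vial row, and stand the striped sandstone core in the empty square cell, both upright and right down on the case floor. Then test the sprung cover that lies folded open: raise it by its bow handle past its balance point, without ever letting it swing over towards shut, bring it back and hold it still just below the balance point, on the side where it would fall open again. Finish while holding it there, and leave the mortar, the pestle and the two vials already packed where they stand.

Things in the scene. Friction and masses are not known exactly. Their poses are not given: they have to be found in the camera images.
- case: fixed open aluminium case, outside 97 (x) x 110 (y) x 45 (z) mm, walls and floor 4 mm; origin: centre of underside. On its -x side a trough for a row of 3 vials (37 x 102 mm); on its +x side a 48 mm square cell (-y end) and a low cork spacer, 38 mm high (+y end); dividers 40 mm high. The hinged cover lies folded open beyond its +y edge, hollow side up
- vial_gap (a point): middle of the gap for the loose vial, on the case floor (4 mm above the bench), at x -26, y +31.5 mm in the case's frame; the gap is 37 mm in x and about 39 mm in y, bounded by a packed vial at its -y end and walls elsewhere. Axes as the case
- core_cell (a point): middle of the square cell for the core, on the case floor (4 mm above the bench), at x +20.5, y -27 mm in the case's frame; 48 x 48 mm. Axes as the case
- vial_loose: loose plastic sample vial with a wide cap, upright on the bench, diameter 30, height 70 mm, about 45 g; origin: centre of its underside
- vial_a: identical vial, already packed at the -y end of the row, nominally at x -26, y -35 mm in the case's frame
- vial_b: identical vial, already packed in the middle of the row, nominally at x -26, y -3 mm in the case's frame
- core: striped red sandstone core, a plain cylinder upright on the bench, diameter 40, height 72 mm, about 0.2 kg; origin: centre of its underside
- cover (a joint): angle of the steel cover, rad: 0 folded fully open (start), 1.57 upright, 3.12 shut. An assist spring carries part of its weight; it balances at 1.40 (80 deg from open): below, let go, it falls open to 0; past it, it falls shut. Hollow lid 97 x 110 x 35 mm, 0.6 kg; lifting it at the handle takes about 1 N at 0, almost nothing near balance; hardly any hinge friction
- cover_hinge (a point): middle of the cover's hinge line, 57 mm to +y of the case's origin and 46 mm above the bench; the line runs along the case's x; axes as the case
- cover_grip (a point): middle of the cover's bow handle: round bar 10 mm thick, 90 mm long, parallel to the hinge, 40 mm clear of the cover's end wall, 40 mm above the bench at the start, free from above. At cover angle a it lies 157 cos a + 6 sin a mm from the hinge line towards the case's +y and 157 sin a - 6 cos a mm above it
- mortar: round blue ceramic mortar, rim diameter 90, height 60 mm, to be left alone; origin: centre of its underside
- pestle: brass pestle standing on its broad end, diameter 42, height 120 mm, to be left alone; origin: centre of its underside
Not all that is in view belongs to the job. What is shaped like the core but turquoise or yellow is not meant.

How it is judged:
On the way, in this order (a step that is already met when the one before it is completed fails the run):
1. the loose vial and the core are packed: upright, on the case floor in their places, let go, the cover still down (horizontal distance between vial_loose and vial_gap below 0.014 m and z of vial_loose in the frame of vial_gap below 0.005 m and angle between each of vial_loose, core's own z axis and vertical below 0.12 rad and horizontal distance between core and core_cell below 0.012 m and z of core in the frame of core_cell below 0.005 m and contact force between the fingers and core below 0.1 N and contact force between the fingers and vial_loose below 0.1 N and value of joint cover below 0.5 rad), for 0.2 s.
2. the cover has been raised past its balance point and is in the robot's hold there (value of joint cover above 1.44 rad and contact force between the fingers and cover above 0.05 N), for 0.1 s.
At the end, for the whole second after the job is handed in: Fingers hold the cover still at 1.08 to 1.385 rad (balance 1.40), nothing else carrying it; loose vial and core upright (within 7 degrees) on the case floor, within 14 mm of the gap's and 12 mm of the cell's middle; the other two vials still stand in the row (value of joint cover between 1.08 and 1.385 rad and velocity of joint cover between -0.05 and 0.05 rad/s and contact force between the fingers and cover above 0.05 N and horizontal distance between vial_loose and vial_gap below 0.014 m and z of vial_loose in the frame of vial_gap below 0.005 m and angle between each of vial_loose, core, vial_a, vial_b's own z axis and vertical below 0.12 rad and horizontal distance between core and core_cell below 0.012 m and z of core in the frame of core_cell below 0.005 m and z of each of vial_a, vial_b in the frame of case below 0.009 m and contact force between cover and core below 0.05 N and contact force between cover and vial_loose below 0.05 N); the arm keeps its last pose, push and grip.
It fails at once if the cover swings over towards shut (past 2.2 rad) (value of joint cover above 2.2 rad).
It fails at once if the mortar is moved by more than 20 mm or tipped (distance of mortar from where it was at the start of the episode above 0.02 m or angle between mortar's own z axis and vertical above 0.3 rad).
It fails at once if the pestle is moved by more than 20 mm or tipped (distance of pestle from where it was at the start of the episode above 0.02 m or angle between pestle's own z axis and vertical above 0.3 rad).
It fails at once if a packed vial is lifted out of its row or moved by more than 15 mm (distance of any of vial_a, vial_b from where it was at the start of the episode above 0.015 m).
It also fails if it takes over 64 s, if anything falls off the work surface, if the arm or the gripper's body presses on something with over 40 N, if the wrist force passes 120 N, or if a joint passes its speed limit or range.

ROBOT

A 6-joint arm with a two-finger parallel gripper is mounted at the origin on the work surface. World frame = base frame: x ahead of the robot, y to its left, z up, the work surface at z = 0. Lengths are in m, angles in rad, forces in N, time in s.
With the tool pointing down it reaches from about 0.3 to 0.85 m from the base axis. Payload 4.2 kg.
Tool frame: the origin (TCP) lies on the centre line of the jaws, within the pads' length; the fingertips stand ahead of it and the grasp point (between the pads) lies 5 mm behind it (manip.finger_overhang is the z of the fingertips in the tool frame, in m); z points along the fingers, y is the direction in which the jaws open and shut (so a half turn about z gives the same grasp; the last joint's range is limited). The gripper opens to 91 mm and grips with 3 to 60 N. Pads are 32 mm wide; open, the fingers measure 118 mm over their backs; the gripper's body (76 mm by 178 mm) begins 60 mm behind the grasp point.
Start: joints at [-1.309, 0.32, 1.565, -0, 1.257, -0.02], TCP at [0.16, -0.552, 0.228] pointing down, gripper open.
Joint ranges: [-3.11, 3.11], [-0.84, 2.01], [0.21, 2.61], [-1.34, 4.49], [0.05, 2.63], [-2.56, 2.56]. Speed limits (rad/s): [2.57, 2.57, 3.14, 3.14, 3.14, 3.14].

INTERFACE

Orientations are given as a unit quaternion [w, x, y, z].
In Python, from station import manip gives the robot as it stands.
- The arm moves only by the tool jog_arm, never from a script. Its argument "commands" is a list of rows, each a list of 7 numbers: the shift along the tool's x, y, z in mm, then the turn, a rotation vector about the tool's x, y, z in rad, then the closure, from 0 (fully open) to 1 (shut). A call has 1 to 20 rows; each row shifts and turns the commanded pose from where the row before left it, along the tool's axes as they then stand; what a row does not reach is not made up. A row lasts 1/12 s, in which the tool goes at most 41.7 mm and 7.16 degrees, less where a joint would pass 70% of its speed; a pose out of reach is approached as far as the arm can. A call is refused whole if a number of a shift passes 41.7 or a number of a turn 0.125, either way. A call with a gripper value outside its range is refused whole. The fingers move at their own pace and stop on an object; the grip force is fixed at half the most. Time passes only in rows, so rows that do not move let the fingers close. It gives the time, the measured TCP pose, the force and the opening at its end, in the units of the state.
- manip.read_state(): the state, without advancing time (a new reading comes with each control period).
- manip.get_image(name): name is "scene" or "top" or "wrist"; returns the picture (384x512x3 uint8, red, green, blue); there is no depth.
- manip.calibration(name): a dict with "mtx" (3x3 intrinsics, pixels), "k1" (the pictures are not rectified: a ray, as slopes to the right and down, at radius r is drawn at 1 + k1 r^2 times it, then the intrinsics apply), "R" (3x3) and "t" (3): a world point X has camera coordinates R X + t. Camera axes: x right, y down, z forward; pixel columns grow to the right and rows downward; lengths in m; the calibration is good to about 2 mm. A picture is of the moment at which its call begins: read the wrist's pose just before it. calibration takes no time and is no camera call; for the wrist camera it gives the pose at the moment of the call.
- manip.close_job(): hands the job in, once; it reports no verdict.
The state is a dict: "time": time; "joint_positions": joint angles; "joint_vel": joint speeds; "joint_efforts": joint torques, N m; "position": TCP position; "tool_rot": TCP orientation; "force": force on the tool from outside, world axes, zero at the start; "moment": the same for the moment, N m; "finger_gap": finger opening in m.
Only numpy, scipy, OpenCV 4.12 (cv2) and the standard library are available. Lean on these libraries where they do the work, as an engineer would, in place of code of your own. Each camera call takes 0.05 s, during which the arm holds its last target.

## Working session

There is one attempt and no reset: what is moved stays moved. The work goes in short steps, Python scripts to look and compute and a tool call to move; the robot and the scene stay as the last step left them, time stands still between calls to the robot, and variables do not carry over. Pictures are saved under pics/ and viewed, and the job is handed in when it is done.

Besides the shell and the picture viewer there is one more tool, called as name(argument=value, ...) on one line, values as JSON. jog_arm: Moves the arm, as the interface text tells. Its arguments: {"type":"object","properties":{"commands":{"type":"array","items":{"type":"array","items":{"type":"number"}}}},"required":["commands"]}

```bash
mkdir -p pics; ls; python3 - <<'E'
from station import manip
import cv2
s=manip.read_state();print({k:(v if not hasattr(v,'__len__') else [round(float(x),3) for x in v]) for k,v in s.items()})
print(manip.finger_overhang)
for n in("scene","top","wrist"):
    cv2.imwrite(f"pics/{n}0.png",manip.get_image(n)[:,:,::-1])
    c=manip.calibration(n);print(n,c["mtx"],c["k1"],-c["R"].T@c["t"])
E
```

```text
pics
{'time': 0.0, 'joint_positions': [-1.309, 0.32, 1.566, -0.0, 1.257, -0.02], 'joint_vel': [0.001, -0.001, -0.002, 0.0, 0.0, -0.0], 'joint_efforts': [0.0, -41.246, -23.198, 0.073, 0.046, -0.0], 'position': [0.16, -0.552, 0.227], 'tool_rot': [-0.001, 0.99, 0.14, -0.0], 'force': [0.118, -0.751, 0.385], 'moment': [0.066, -0.001, 0.025], 'finger_gap': 0.09109153151347918}
0.014
scene [[462.70051858   0.         250.46120537]
 [  0.         462.70051858 193.68152188]
 [  0.           0.           1.        ]] 0.014141794173216055 [ 1.30211118 -0.3670976   0.60212975]
top [[416.95917687   0.         256.36020058]
 [  0.         416.95917687 188.42993294]
 [  0.           0.           1.        ]] -0.10775771814862241 [ 0.40829509 -0.06819071  1.22483811]
wrist [[271.28847385   0.         256.69986448]
 [  0.         271.28847385 193.64121428]
 [  0.           0.           1.        ]] -0.0663570151578507 [ 0.2229841  -0.53525505  0.38260559]
```

View pics/top0.png

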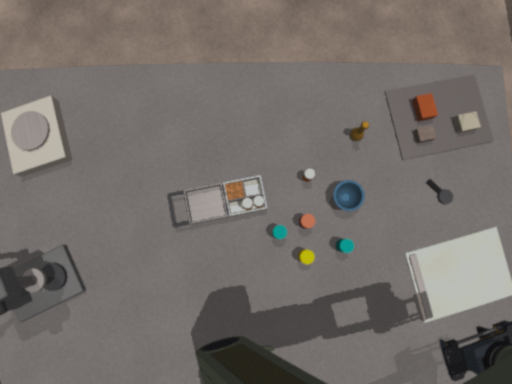

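View pics/scene0.png

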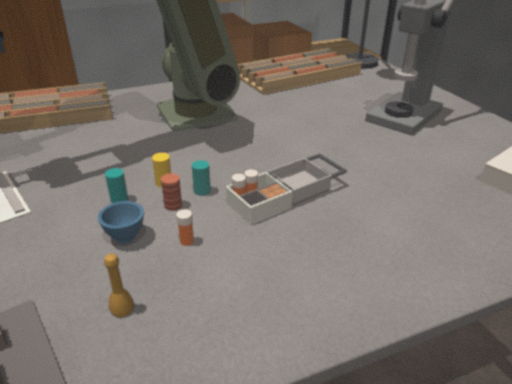

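View pics/wrist0.png

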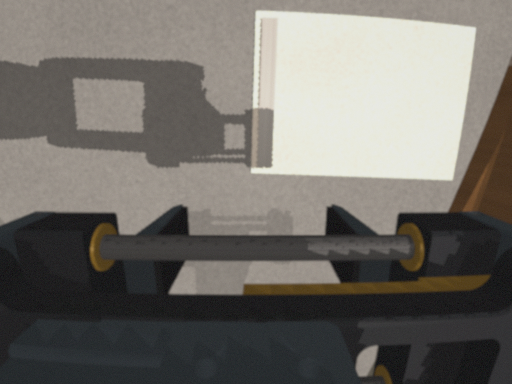

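Candidates in the top view: red cylinder (308,221), turquoise (280,232) and (345,245), yellow (307,257). Only the red one shows stripes (in scene view at (172,192)). The loose vial is at (309,174). I'll enlarge to confirm.

```bash
cat > h.py <<'E'
import numpy as np, cv2
from station import manip
def ray(name,uv,cal=None):
    c=cal or manip.calibration(name)
    d=((np.array(uv,float)-c["mtx"][:2,2])/[c["mtx"][0,0],c["mtx"][1,1]])
    s=d.copy()
    for _ in range(20): s=d/(1+c["k1"]*(s@s))
    return -c["R"].T@c["t"], c["R"].T@np.array([s[0],s[1],1.])
def onz(name,uv,z,cal=None):
    o,d=ray(name,uv,cal); return o+d*(z-o[2])/d[2]
def proj(name,X,cal=None):
    c=cal or manip.calibration(name); p=c["R"]@np.array(X)+c["t"]; s=p[:2]/p[2]; s=s*(1+c["k1"]*(s@s))
    return s*[c["mtx"][0,0],c["mtx"][1,1]]+c["mtx"][:2,2]
E
python3 - <<'E'
import cv2
from h import *
t=cv2.imread("pics/top0.png");s=cv2.imread("pics/scene0.png")
cv2.imwrite("pics/top0c.png",cv2.resize(t[110:270,160:370],None,fx=3.8,fy=3.7,interpolation=cv2.INTER_CUBIC)[:600,:800])
cv2.imwrite("pics/scene0c.png",cv2.resize(s[140:260,90:350],None,fx=3,fy=3,interpolation=cv2.INTER_CUBIC))
for n,uv,z in [("vial",(309,174),.07),("core",(308,221),.072),("mortar",(347,195),.06),("pestle",(358,134),.0)]: print(n,onz("top",uv,z))
E
```

```text
vial [ 0.58861845 -0.20347023  0.07      ]
core [ 0.4570464  -0.19800103  0.072     ]
mortar [ 0.52985123 -0.31085782  0.06      ]
pestle [ 0.72131934 -0.36307021  0.        ]
```

View pics/top0c.png

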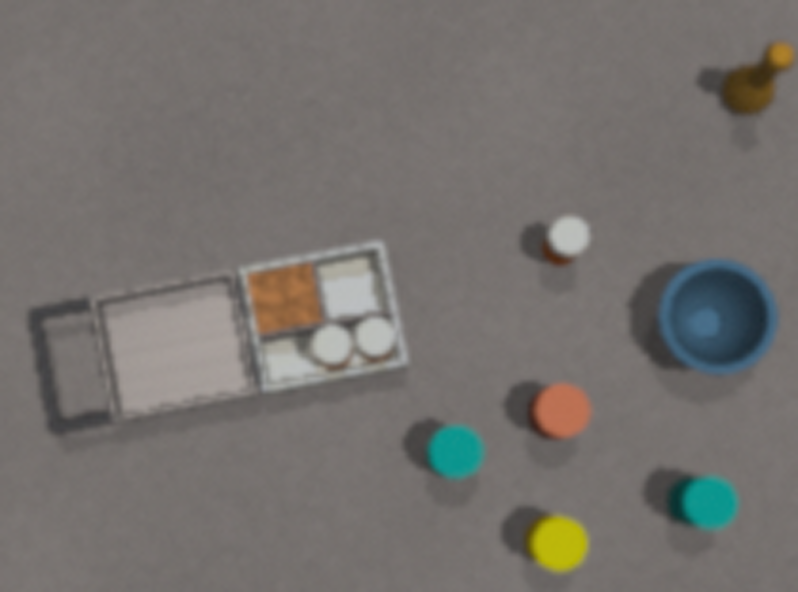

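View pics/scene0c.png

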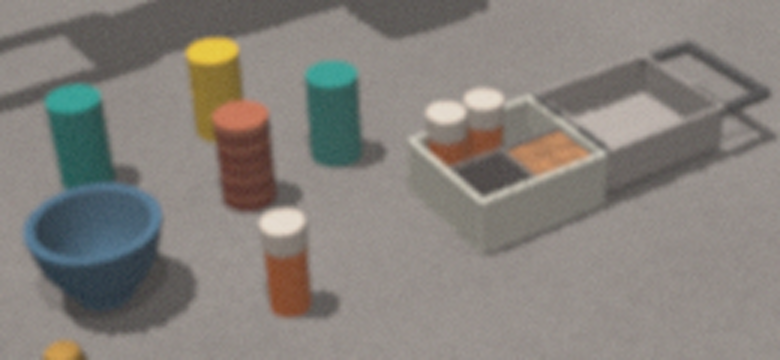

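```bash
python3 - <<'E'
from h import *
t=cv2.imread("pics/top0.png");hsv=cv2.cvtColor(t,cv2.COLOR_BGR2HSV)
def comp(name,m,z,roi):
    M=np.zeros_like(m);x0,y0,x1,y1=roi;M[y0:y1,x0:x1]=m[y0:y1,x0:x1]
    n,l,st,ce=cv2.connectedComponentsWithStats(M);i=1+np.argmax(st[1:,4])
    mm=(l==i).astype(np.uint8);c=cv2.findContours(mm,0,1)[0][0];(cx,cy),r=cv2.minEnclosingCircle(c)
    p=onz("top",ce[i],z);q=onz("top",(cx,cy),z);e=np.linalg.norm(onz("top",(cx+r,cy),z)-q)
    print(name,ce[i].round(1),p.round(4),'circ',q.round(4),'r',e.round(4),st[i,4]);return p
H,S,V=cv2.split(hsv)
comp("vial",((V>150)&(S<60)).astype(np.uint8),.07,(295,160,322,188))
comp("core",((S>110)&(V>120)&((H<15)|(H>170))).astype(np.uint8),.072,(295,208,322,234))
comp("va",((V>185)&(S<60)).astype(np.uint8),.074,(253,194,266,207))
comp("vb",((V>185)&(S<60)).astype(np.uint8),.074,(241,196,253,209))
C=[onz("top",(160+x/3.8,110+y/3.7),.045)[:2] for x,y in[(242,268),(383,242),(407,365),(262,388)]]
for a in range(4): print(C[a].round(4),np.linalg.norm(C[a]-C[a-1]).round(4))
C=np.array(C);c=C.mean(0);ey=(C[0]+C[3]-C[1]-C[2])/2;ex=(C[0]+C[1]-C[2]-C[3])/2
print("centre",c,"yaw from ey",np.arctan2(-ey[0],ey[1]),"ex",np.arctan2(ex[1],ex[0]))
# handle far edge corners (crop)
for z,pts in((.04,[(38,315),(58,428)]),): print([onz("top",(160+x/3.8,110+y/3.7),z).round(4) for x,y in pts])
E
```

```text
vial [309.6 173. ] [ 0.5913 -0.2051  0.07  ] circ [ 0.5914 -0.2049  0.07  ] r 0.0141 80
core [307.3 220.5] [ 0.4584 -0.1962  0.072 ] circ [ 0.4584 -0.1964  0.072 ] r 0.0195 155
va [258.3 200.4] [ 0.5148 -0.0609  0.074 ] circ [ 0.5146 -0.0611  0.074 ] r 0.0102 46
vb [247.  202.5] [ 0.5091 -0.0297  0.074 ] circ [ 0.5091 -0.0297  0.074 ] r 0.0101 44
[0.5695 0.0379] 0.0941
[ 0.5892 -0.0683] 0.108
[ 0.4938 -0.0857] 0.0969
[0.4767 0.0225] 0.1096
centre [ 0.53231455 -0.02338145] yaw from ey 0.1700204936327135 ex 0.17247933382763908
[array([0.5343, 0.1932, 0.04  ]), array([0.4466, 0.1764, 0.04  ])]
```

Rim sides 94–97 and 108–110 mm, cap radius 14–15, core radius 19.5: all match. The core is the red one at top (307,220), striped in the scene crop. I'll move above it, jaws along the case's y.

jog_arm(commands=[[0, 0, 0, 0, 0, 0.11, 0.3], [29, -25, 2, 0, 0, 0, 0.3], [29, -25, 2, 0, 0, 0, 0.3], [29, -25, 2, 0, 0, 0, 0.3], [29, -25, 2, 0, 0, 0, 0.3], [29, -25, 2, 0, 0, 0, 0.3], [29, -25, 2, 0, 0, 0, 0.3], [29, -25, 2, 0, 0, 0, 0.3], [29, -25, 2, 0, 0, 0, 0.3], [29, -25, 2, 0, 0, 0, 0.3], [29, -25, 2, 0, 0, 0, 0.3], [29, -25, 2, 0, 0, 0, 0.3], [0, 0, 0, 0, 0, 0, 0.3], [0, 0, 0, 0, 0, 0, 0.3]])

```text
time: 1.32
position: [0.4279, -0.2253, 0.2056]
tool_rot: [-0.0, 0.996, 0.088, -0.0]
force: [0.4, 0.2, 0.5]
finger_gap: 0.0637
```

```bash
cat >> h.py <<'E'
from scipy.spatial.transform import Rotation as R_
def pose():
    s=manip.read_state();q=np.array(s["tool_rot"]);return s,np.array(s["position"]),R_.from_quat(q[[1,2,3,0]])
def goal(p,yaw):
    """report shift (tool axes now, mm) and rotvec (tool axes) to a tool-down pose with tool-x yaw"""
    s,p0,r0=pose(); rt=R_.from_matrix(np.array([[np.cos(yaw),np.sin(yaw),0],[np.sin(yaw),-np.cos(yaw),0],[0,0,-1]]).T if 0 else np.c_[[np.cos(yaw),np.sin(yaw),0],[np.sin(yaw),-np.cos(yaw),0],[0,0,-1]])
    d=np.array(p)-p0
    print("t",round(s["time"],2),"at",p0.round(4),"gap",round(s["finger_gap"],4),"F",np.round(s["force"],1))
    print("shift now-axes",(r0.inv().apply(d)*1e3).round(1),"target-axes",(rt.inv().apply(d)*1e3).round(1),"rot",(r0.inv()*rt).as_rotvec().round(4))
E
python3 - <<'E'
from h import *
goal([.4584,-.1963,.2],.171)
c=manip.calibration("wrist");np.save("w1.npy",c,allow_pickle=True)
cv2.imwrite("pics/w1.png",manip.get_image("wrist")[:,:,::-1])
E
```

```text
t 1.32 at [ 0.4279 -0.2253  0.2056] gap 0.0637 F [0.4 0.2 0.5]
shift now-axes [ 35.1 -23.2   5.5] target-axes [ 35.  -23.4   5.6] rot [-0.0003  0.0009  0.005 ]
```

View pics/w1.png

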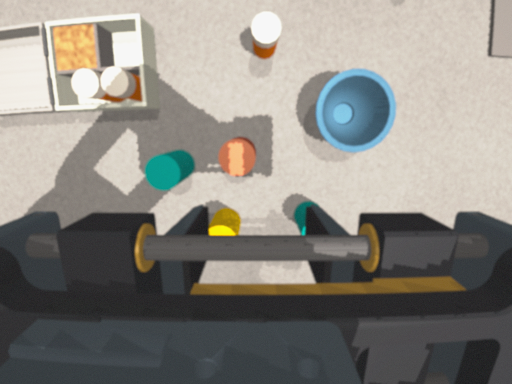

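Wrist view: core top (238,157), loose vial cap (266,27), case at (45–150, 15–113), packed caps (86,83), (117,80). I'll measure these.

```bash
python3 - <<'E'
from h import *
t=cv2.imread("pics/w1.png");c=np.load("w1.npy",allow_pickle=True).item()
cv2.imwrite("pics/w1c.png",cv2.resize(t[0:130,0:180],None,fx=4.4,fy=4.4,interpolation=cv2.INTER_CUBIC))
H,S,V=cv2.split(cv2.cvtColor(t,cv2.COLOR_BGR2HSV))
def comp(name,m,z,roi):
    m=m.astype(np.uint8);M=np.zeros_like(m);x0,y0,x1,y1=roi;M[y0:y1,x0:x1]=m[y0:y1,x0:x1]
    n,l,st,ce=cv2.connectedComponentsWithStats(M);i=1+np.argmax(st[1:,4])
    k=cv2.findContours((l==i).astype(np.uint8),0,1)[0][0];(cx,cy),r=cv2.minEnclosingCircle(k)
    q=onz("",(cx,cy),z,c);e=np.linalg.norm(onz("",(cx+r,cy),z,c)-q)
    print(name,ce[i].round(1),onz("",ce[i],z,c).round(4),'circ',q.round(4),'r',e.round(4),st[i])
comp("vial",(V>150)&(S<40),.07,(250,10,283,44))
comp("core",(S>90)&((H<15)|(H>170)),.072,(215,135,260,178))
comp("va",(V>185)&(S<40),.074,(101,65,133,97))
comp("vb",(V>185)&(S<40),.074,(71,68,100,100))
E
```

```text
vial [266.6  25.6] [ 0.5917 -0.2074  0.07  ] circ [ 0.5907 -0.207   0.07  ] r 0.0226 [ 250   10   33   34 1049]
core [237.6 155.4] [ 0.4609 -0.2002  0.072 ] circ [ 0.4603 -0.1998  0.072 ] r 0.0213 [218 137  38  39 848]
va [114.2  78.6] [ 0.517  -0.0638  0.074 ] circ [ 0.5195 -0.0665  0.074 ] r 0.0197 [101  65  32  30 663]
vb [84.8 83.7] [ 0.5075 -0.0329  0.074 ] circ [ 0.5062 -0.0326  0.074 ] r 0.021 [ 71  68  29  32 741]
```

View pics/w1c.png

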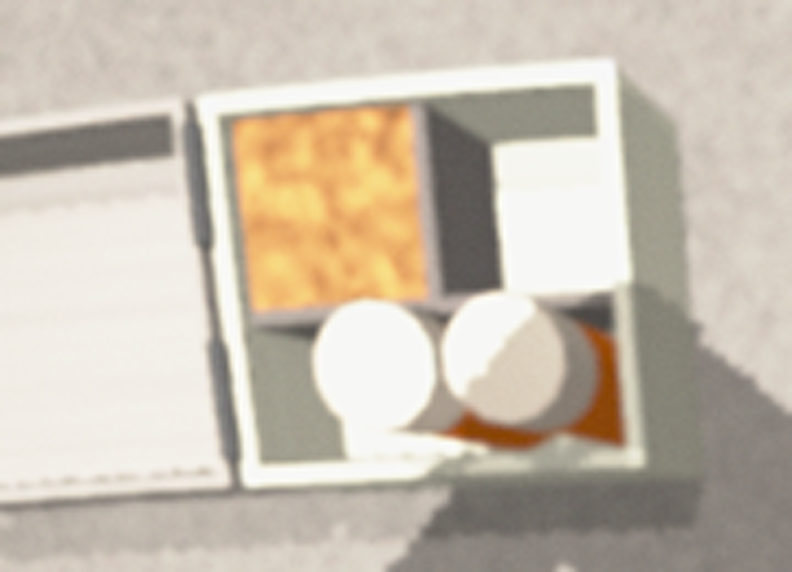

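```bash
python3 - <<'E'
from h import *
c=np.load("w1.npy",allow_pickle=True).item()
C=np.array([onz("",(x/4.4,y/4.4),.045,c)[:2] for x,y in[(197,97),(614,60),(645,467),(240,488)]])
print([np.linalg.norm(C[a]-C[a-1]).round(4) for a in range(4)])
ey=(C[0]+C[3]-C[1]-C[2])/2;ex=(C[0]+C[1]-C[2]-C[3])/2;m=C.mean(0)
print("c",m,np.arctan2(-ey[0],ey[1]),np.arctan2(ex[1],ex[0]))
for n,uv in(("b",(374,365)),("a",(503,358))):
    p=onz("",np.array(uv)/4.4,.074,c);d=p[:2]-m;print(n,p.round(4),"in case",d@ex/np.linalg.norm(ex),d@ey/np.linalg.norm(ey))
print("vial",onz("",(266,27),.07,c))
print("turq",onz("top",(280,232),.072))
E
```

```text
[np.float64(0.0975), np.float64(0.1105), np.float64(0.0971), np.float64(0.1115)]
c [ 0.53226777 -0.02469092] 0.19535488638997733 0.18330197034034904
b [ 0.5083 -0.0331  0.074 ] in case -0.025059215912509893 -0.0035669912649538733
a [ 0.5143 -0.0641  0.074 ] in case -0.024828614739361113 -0.03518794977599328
vial [ 0.59027484 -0.20711181  0.07      ]
turq [ 0.42726032 -0.12033567  0.072     ]
```

```bash
python3 - <<'E'
from h import *
goal([.4597,-.1983,.059],.18)
E
```

```text
t 1.37 at [ 0.4272 -0.2264  0.2057] gap 0.0639 F [-0.3 -0.5 -0. ]
shift now-axes [ 37.  -22.  146.6] target-axes [ 37.  -21.8 146.7] rot [-0.      0.001  -0.0061]
```

jog_arm(commands=[[18, -11, 0, 0, 0, -0.006, 0.3], [18.5, -11, 0, 0, 0, 0, 0.3], [0, 0, 25, 0, 0, 0, 0.3], [0, 0, 25, 0, 0, 0, 0.3], [0, 0, 25, 0, 0, 0, 0.3], [0, 0, 25, 0, 0, 0, 0.3], [0, 0, 25, 0, 0, 0, 0.3], [0, 0, 21, 0, 0, 0, 0.3], [0, 0, 0, 0, 0, 0, 0.3], [0, 0, 0, 0, 0, 0, 0.3]])

```text
time: 2.2
position: [0.4582, -0.1998, 0.0595]
tool_rot: [-0.0, 0.996, 0.088, -0.001]
force: [0.5, -0.2, 0.3]
finger_gap: 0.064
```

```bash
python3 - <<'E'
from h import *
goal([.4597,-.1983,.059],.18)
cv2.imwrite("pics/w2.png",manip.get_image("wrist")[:,:,::-1])
E
```

```text
t 2.2 at [ 0.4582 -0.1998  0.0595] gap 0.064 F [ 0.5 -0.2  0.3]
shift now-axes [ 1.8 -1.2  0.5] target-axes [ 1.8 -1.2  0.5] rot [-0.0011  0.0021 -0.0043]
```

View pics/w2.png

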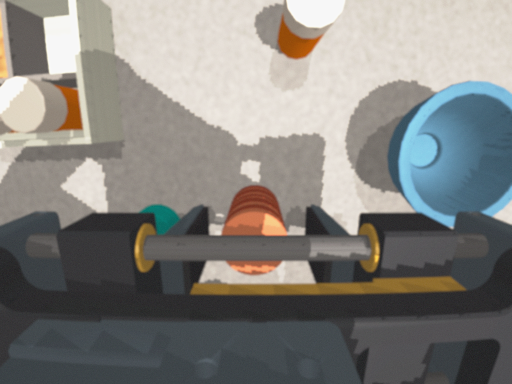

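Wrist view: core top, centre about (255,242), sits between the fingers (230–310). Bottom edge at row 273.

```bash
python3 - <<'E'
from h import *
t=cv2.imread("pics/w2.png")
cv2.imwrite("pics/w2c.png",cv2.resize(t[170:290,180:340],None,fx=4.5,fy=4.5))
s,p,r=pose()
tp=lambda X:(r.inv().apply(X-p)*1e3).round(1)
for uv in((255,242),(224,240),(287,240),(255,273)): 
    X=onz("wrist",uv,.072);print(uv,X.round(4),tp(X))
X=np.array(p);X[2]=.072;print("tcp at top pix",proj("wrist",X))
E
```

```text
(255, 242) [ 0.4613 -0.2     0.072 ] [  2.    0.3 -11.4]
(224, 240) [ 0.4594 -0.1823  0.072 ] [  3.3 -17.4 -11.4]
(287, 240) [ 0.4657 -0.2178  0.072 ] [  3.2  18.6 -11.4]
(255, 273) [ 0.4418 -0.2034  0.072 ] [-17.8   0.2 -11.4]
tcp at top pix [254.50714681 245.28335658]
```

View pics/w2c.png

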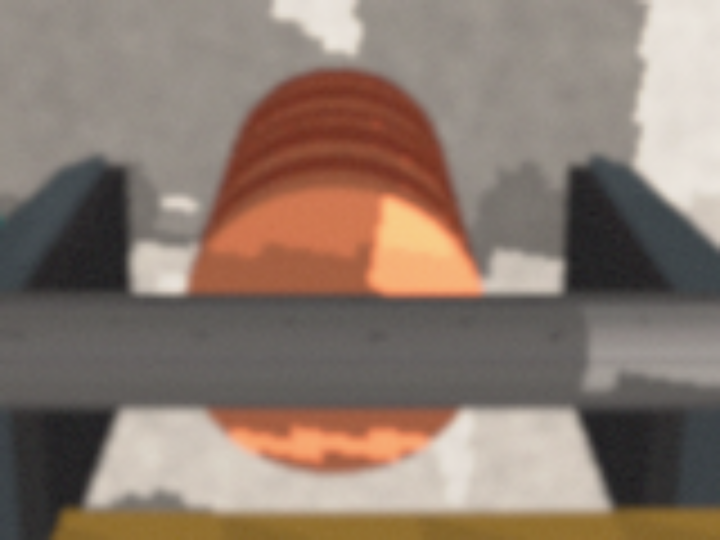

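jog_arm(commands=[[1.5, 0, 0.5, 0, 0, 0, 0.3], [0, 0, 0, 0, 0, 0, 1], [0, 0, 0, 0, 0, 0, 1], [0, 0, 0, 0, 0, 0, 1], [0, 0, 0, 0, 0, 0, 1], [0, 0, 0, 0, 0, 0, 1], [0, 0, 0, 0, 0, 0, 1], [0, 0, 0, 0, 0, 0, 1]])

```text
time: 2.92
position: [0.461, -0.1985, 0.0599]
tool_rot: [0.0, 0.996, 0.089, 0.0]
force: [-0.3, 1.5, 4.5]
finger_gap: 0.0393
```

jog_arm(commands=[[0, 0, -15, 0, 0, 0, 1], [0, 0, -25, 0, 0, 0, 1], [0, 0, -30, 0, 0, 0, 1], [0, 0, -25, 0, 0, 0, 1], [0, 0, 0, 0, 0, 0, 1]])

```text
time: 3.33
position: [0.4635, -0.1999, 0.1588]
tool_rot: [0.002, 0.996, 0.089, 0.004]
force: [0.0, -0.1, -0.7]
finger_gap: 0.0392
```

```bash
python3 - <<'E'
from h import *
goal([.5573,-.0469,.155],.18)
E
```

```text
t 3.33 at [ 0.4635 -0.1999  0.1588] gap 0.0392 F [ 0.  -0.1 -0.7]
shift now-axes [ 119.3 -134.     3.9] target-axes [ 119.7 -133.7    3.8] rot [ 0.0057 -0.0077 -0.0021]
```

jog_arm(commands=[[12, -13.5, 0, 0, 0, 0, 1], [24, -27, 0, 0, 0, 0, 1], [24, -27, 0, 0, 0, 0, 1], [24, -27, 0, 0, 0, 0, 1], [24, -27, 0, 0, 0, 0, 1], [12, -13, 0, 0, 0, 0, 1], [0, 0, 0, 0, 0, 0, 1], [0, 0, 0, 0, 0, 0, 1]])

```text
time: 4.0
position: [0.5545, -0.0443, 0.1528]
tool_rot: [0.0, 0.996, 0.09, -0.002]
force: [0.6, 0.3, -2.7]
finger_gap: 0.0396
```

```bash
python3 - <<'E'
from h import *
goal([.5573,-.0469,.155],.18)
c=manip.calibration("wrist");np.save("w3.npy",c,allow_pickle=True)
cv2.imwrite("pics/w3.png",manip.get_image("wrist")[:,:,::-1])
cv2.imwrite("pics/t3.png",cv2.resize(manip.get_image("top")[110:270,160:370,::-1],None,fx=3.8,fy=3.7,interpolation=cv2.INTER_CUBIC))
E
```

```text
t 4.0 at [ 0.5545 -0.0443  0.1528] gap 0.0396 F [ 0.6  0.3 -2.7]
shift now-axes [ 2.3  3.1 -2.2] target-axes [ 2.3  3.1 -2.2] rot [-0.0002  0.0031  0.0001]
```

View pics/w3.png

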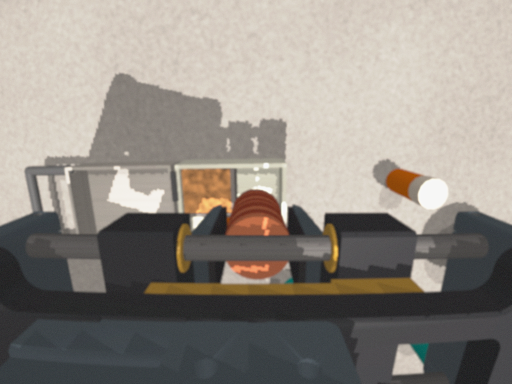

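View pics/t3.png

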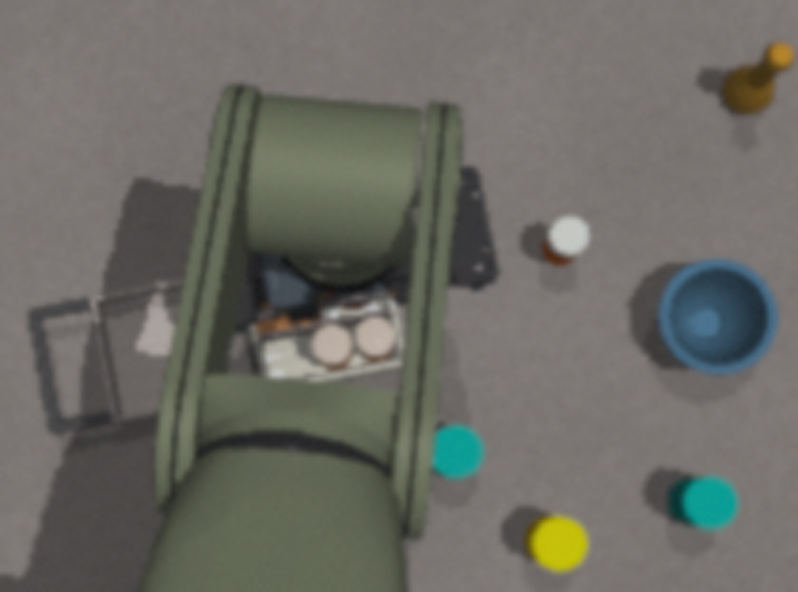

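Wrist view: case's +x rim runs from about (178,162) to (286,161), cell's divider at (233,190); core top around (257,245). I'll enlarge to read the corners.

```bash
python3 - <<'E'
import cv2
t=cv2.imread("pics/w3.png")
cv2.imwrite("pics/w3c.png",cv2.resize(t[150:290,165:305],None,fx=4.2,fy=4.2,interpolation=cv2.INTER_CUBIC))
cv2.imwrite("pics/w3d.png",cv2.resize(t[150:290,15:195],None,fx=4.2,fy=4.2,interpolation=cv2.INTER_CUBIC))
E
```

```text
(no output)
```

View pics/w3c.png

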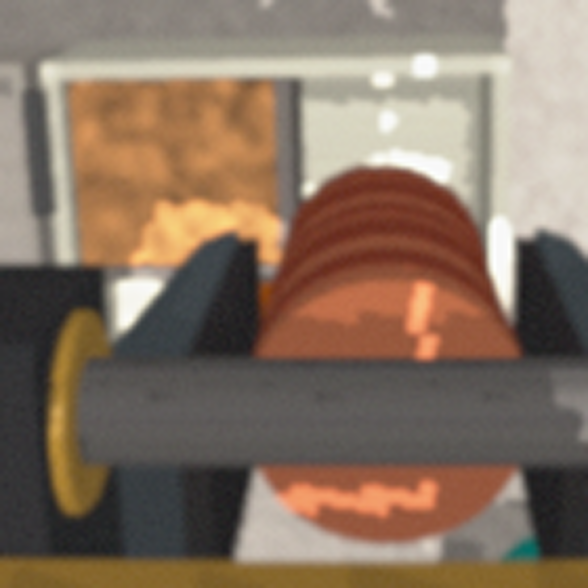

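View pics/w3d.png

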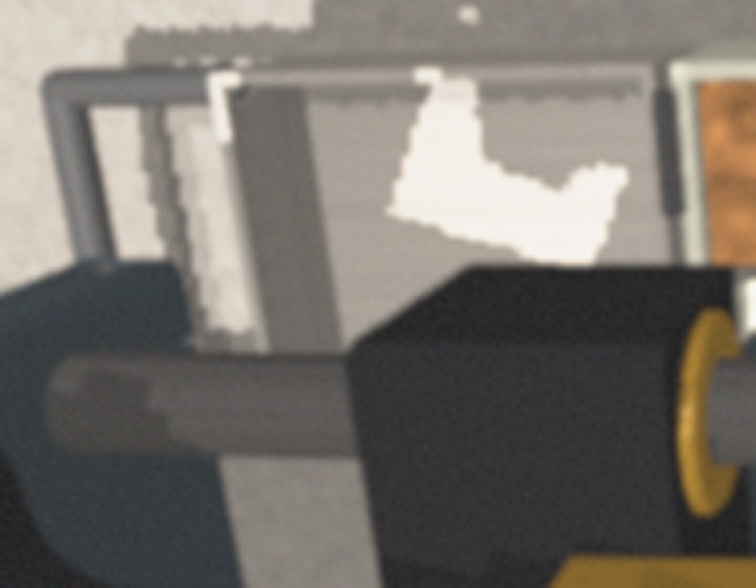

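```bash
python3 - <<'E'
from h import *
c=np.load("w3.npy",allow_pickle=True).item()
s,p,r=pose();print(p,s["time"])
P=lambda uv,z:onz("",uv,z,c)
f=lambda x,y:(165+x/4.2,150+y/4.2)
A=P(f(42,63),.045);B=P(f(509,58),.045);print(A,B,np.linalg.norm(A-B))
e=(A-B)[:2];print("yaw",np.arctan2(-e[0],e[1]))
# divider cork/cell top +y? faces: x 280..300 at y 80
print("div", P(f(278,80),.040),P(f(299,80),.040))
e/=np.linalg.norm(e);ex=np.array([e[1],-e[0]])
m=(A+B)[:2]/2; cen=m-ex*.0485; cell=cen+ex*.0205-e*.027; print("cen",cen,"cell",cell)
T=P(f(388,278),p[2]-.059+.072); Bt=P(f(388,541),p[2]-.06+.072);L=P(f(253,365),p[2]+.012);R=P(f(522,365),p[2]+.012)
print("core top mid",(T+Bt)/2,(L+R)/2,np.linalg.norm(T-Bt),np.linalg.norm(L-R))
# handle
g=lambda x,y:(15+x/4.2,150+y/4.2)
print("handle corner",P(g(45,78),.04))
E
```

```text
[ 0.55400001 -0.04553472  0.15336403] 4.1
[0.57001146 0.03861794 0.045     ] [ 0.59038418 -0.06816035  0.045     ] 0.10870441903313058
yaw 0.18852870361753024
div [ 0.57492798 -0.01597922  0.04      ] [ 0.57581116 -0.02088366  0.04      ]
cen [ 0.53255719 -0.02386077] cell [ 0.55775412 -0.04654038]
core top mid [ 0.55349091 -0.04610809  0.16586403] [ 0.56035722 -0.04479267  0.16536403] 0.03932333973396317 0.03616460863017027
handle corner [0.53807059 0.19810986 0.04      ]
```

jog_arm(commands=[[3, 2, 0, 0, 0, 0, 1], [0, 0, 10, 0, 0, 0, 1], [0, 0, 15, 0, 0, 0, 1], [0, 0, 15, 0, 0, 0, 1], [0, 0, 10, 0, 0, 0, 1], [0, 0, 0, 0, 0, 0, 1]])

```text
time: 4.6
position: [0.5564, -0.0469, 0.1017]
tool_rot: [-0.0, 0.996, 0.088, -0.003]
force: [-0.8, -0.2, -2.7]
finger_gap: 0.0393
```

```bash
python3 - <<'E'
from h import *
goal([.5577,-.0467,.064],.185)
t=manip.get_image("wrist")[:,:,::-1]
cv2.imwrite("pics/w4.png",cv2.resize(t[150:290,165:335],None,fx=4.2,fy=4.2,interpolation=cv2.INTER_CUBIC))
E
```

```text
t 4.6 at [ 0.5564 -0.0469  0.1017] gap 0.0393 F [-0.8 -0.2 -2.7]
shift now-axes [ 1.5  0.1 37.7] target-axes [ 1.3  0.1 37.7] rot [-0.0014  0.0053 -0.0083]
```

View pics/w4.png

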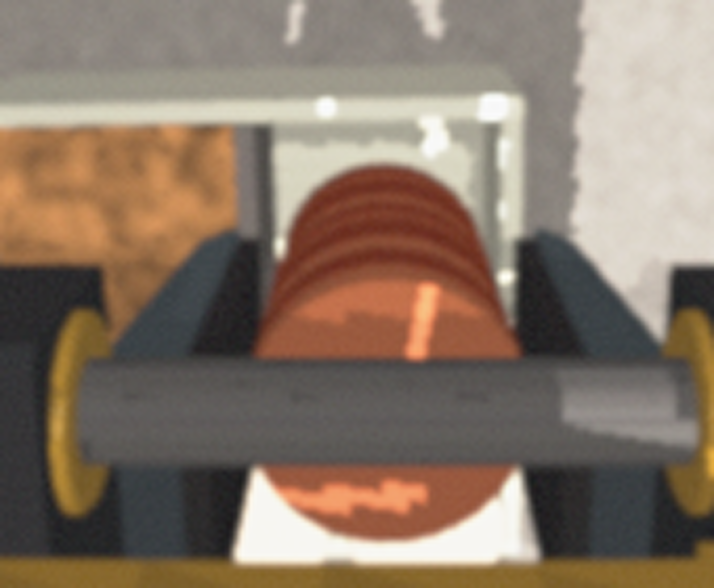

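```bash
python3 - <<'E'
from h import *
s,p,r=pose();c=manip.calibration("wrist")
f=lambda x,y:(165+x/4.2,150+y/4.2)
tp=lambda X:(r.inv().apply(X-p)*1e3).round(1)
P=lambda x,y,z:tp(onz("",f(x,y),z,c))
zb=p[2]-.0598
print("zb",zb)
print("rim outer",P(380,98,.045),"inner",P(380,121,.045),"core bottom far",P(383,163,zb),"L",P(288,235,zb),"R",P(480,235,zb))
print("-y rim outer",P(523,150,.045),"inner",P(498,150,.045),"divider R edge",P(270,150,.04),"L",P(240,150,.040))
E
```

```text
zb 0.04327406371382048
rim outer [30.2  0.3 58. ] inner [25.8  0.3 58. ] core bottom far [17.2  0.9 59.7] L [  2.7 -17.8  59.8] R [ 2.7 19.9 59.8]
-y rim outer [20.1 27.7 58. ] inner [20.1 22.9 58. ] divider R edge [ 19.1 -21.3  63. ] L [ 19.1 -27.2  63. ]
```

jog_arm(commands=[[2.5, 0, 0, 0, 0, 0, 1], [0, 0, 6, 0, 0, 0, 1], [0, 0, 6, 0, 0, 0, 1], [0, 0, 0, 0, 0, 0, 1]])

```text
time: 4.98
position: [0.5603, -0.0459, 0.0915]
tool_rot: [-0.0, 0.996, 0.089, -0.001]
force: [-0.3, -0.4, -2.2]
finger_gap: 0.0395
```

```bash
python3 - <<'E'
from h import *
goal([.5577,-.0467,.064],.185)
t=manip.get_image("wrist")[:,:,::-1]
cv2.imwrite("pics/w5.png",cv2.resize(t[150:290,165:335],None,fx=4.2,fy=4.2,interpolation=cv2.INTER_CUBIC))
E
```

```text
t 4.98 at [ 0.5603 -0.0459  0.0915] gap 0.0395 F [-0.3 -0.4 -2.2]
shift now-axes [-2.6  0.3 27.5] target-axes [-2.7  0.3 27.5] rot [-0.0003  0.0016 -0.0071]
```

View pics/w5.png

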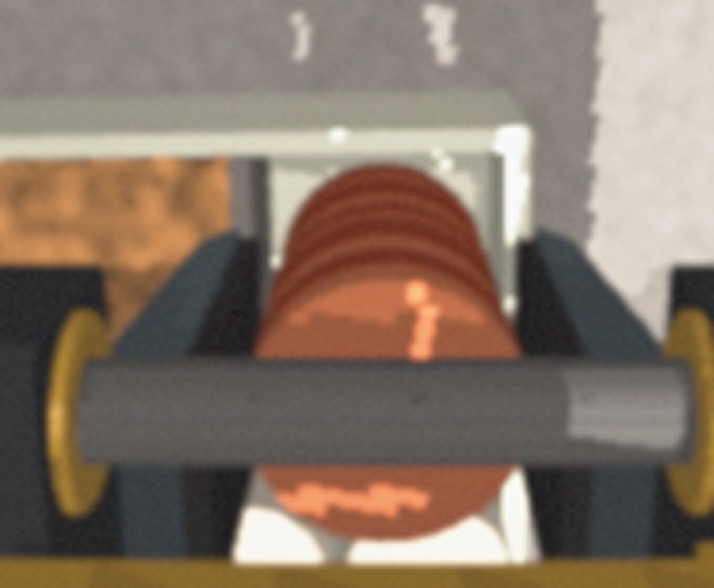

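jog_arm(commands=[[-0.5, 0, 8, 0, 0, 0, 1], [0, 0, 8, 0, 0, 0, 1], [0, 0, 7, 0, 0, 0, 1], [0, 0, 2, 0, 0, 0, 1], [0, 0, 0, 0, 0, 0, 1]])

```text
time: 5.45
position: [0.5597, -0.046, 0.0663]
tool_rot: [-0.0, 0.996, 0.089, -0.001]
force: [0.4, -0.9, -1.6]
finger_gap: 0.0393
```

```bash
python3 - <<'E'
from h import *
goal([.5577,-.0467,.064],.185)
E
```

```text
t 5.45 at [ 0.5597 -0.046   0.0663] gap 0.0393 F [ 0.4 -0.9 -1.6]
shift now-axes [-2.1  0.4  2.3] target-axes [-2.1  0.3  2.3] rot [-0.0005  0.0022 -0.0072]
```

jog_arm(commands=[[0, 0, 1.2, 0, 0, 0, 1], [0, 0, 1.0, 0, 0, 0, 1], [0, 0, 0.6, 0, 0, 0, 1], [0, 0, 0, 0, 0, 0, 1]])

```text
time: 5.78
position: [0.5605, -0.0461, 0.0647]
tool_rot: [0.0, 0.996, 0.089, 0.0]
force: [-0.0, -0.7, -2.9]
finger_gap: 0.0399
```

jog_arm(commands=[[0, 0, 0.8, 0, 0, 0, 1], [0, 0, 0.8, 0, 0, 0, 1], [0, 0, 0, 0, 0, 0, 1]])

```text
time: 6.03
position: [0.5608, -0.046, 0.0639]
tool_rot: [0.0, 0.996, 0.089, 0.001]
force: [-1.1, 1.1, 4.9]
finger_gap: 0.0391
```

jog_arm(commands=[[0, 0, 0, 0, 0, 0, 0.38], [0, 0, 0, 0, 0, 0, 0.38], [0, 0, 0, 0, 0, 0, 0.38], [0, 0, 0, 0, 0, 0, 0.38], [0, 0, -10, 0, 0, 0, 0.38], [0, 0, -25, 0, 0, 0, 0.38], [0, 0, -35, 0, 0, 0, 0.38], [0, 0, -35, 0, 0, 0, 0.38], [-15, 0, -25, 0, 0, 0, 0.38], [-20, 0, 0, 0, 0, 0, 0.38], [0, 0, 0, 0, 0, 0, 0.38]])

```text
time: 6.95
position: [0.5239, -0.0526, 0.1956]
tool_rot: [0.0, 0.996, 0.089, 0.001]
force: [-0.6, -0.3, -0.5]
finger_gap: 0.0567
```

```bash
python3 - <<'E'
from h import *
goal([.5905,-.206,.20],1.755)
c=manip.calibration("wrist");np.save("w6.npy",c,allow_pickle=True)
cv2.imwrite("pics/w6.png",manip.get_image("wrist")[:,:,::-1])
E
```

```text
t 6.95 at [ 0.5239 -0.0526  0.1956] gap 0.0567 F [-0.6 -0.3 -0.5]
shift now-axes [ 38.4 162.7  -4.2] target-axes [-163.    37.3   -4.4] rot [ 2.0000e-03 -4.0000e-04 -1.5776e+00]
```

View pics/w6.png

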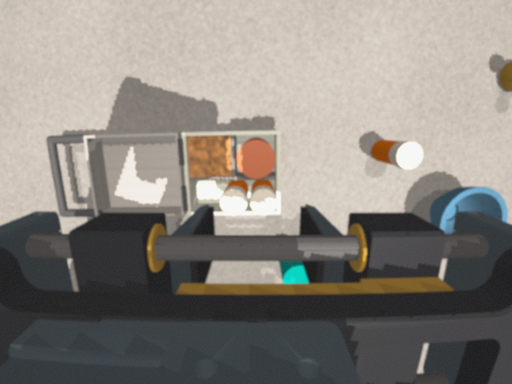

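Core stands in the cell at (257,158), packed caps (236,198),(263,198); the gap is at (208,190), loose vial cap (408,155), handle bar around (57,175). I'll measure all of them.

```bash
python3 - <<'E'
import cv2
t=cv2.imread("pics/w6.png")
cv2.imwrite("pics/w6c.png",cv2.resize(t[120:220,170:295],None,fx=6,fy=6,interpolation=cv2.INTER_CUBIC))
cv2.imwrite("pics/w6d.png",cv2.resize(t[120:220,40:195],None,fx=5,fy=5,interpolation=cv2.INTER_CUBIC))
E
```

```text
(no output)
```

View pics/w6c.png

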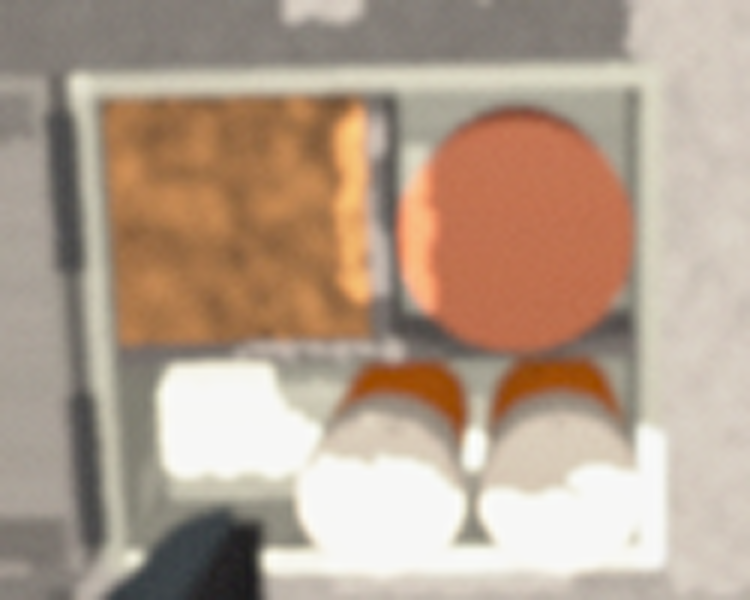

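View pics/w6d.png

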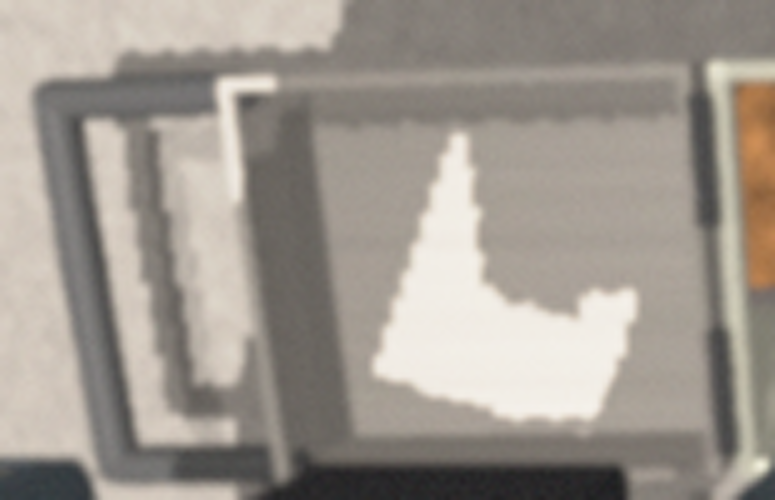

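```bash
python3 - <<'E'
from h import *
c=np.load("w6.npy",allow_pickle=True).item()
f=lambda x,y:(170+x/6,120+y/6); g=lambda x,y:(40+x/5,120+y/5)
P=lambda uv,z:onz("",uv,z,c)[:2]
A=P(f(68,73),.045);B=P(f(660,65),.045);D=P(f(667,570),.045)
print(np.linalg.norm(A-B),np.linalg.norm(B-D))
ey=(A-B)/np.linalg.norm(A-B);print("yaw AB",np.arctan2(-ey[0],ey[1]))
v=B-D;print("yaw BD",np.arctan2(v[1],v[0]))
yaw=.185;ex=np.array([np.cos(yaw),np.sin(yaw)]);ey=np.array([-ex[1],ex[0]])
cen=(A+D)/2;print("cen",cen, "via AB",(A+B)/2-ex*.0485)
cc=(cen+(A+B)/2-ex*.0485)/2
for n,uv,z in(("core",f(516,228),.076),("b",f(382,482),.074),("a",f(560,480),.074),("bar1",g(58,100),.04),("bar2",g(118,460),.04),("barmid",g(88,280),.04)):
    p=P(uv,z);d=p-cc;print(n,p.round(4),"case",(d@ex*1e3).round(1),(d@ey*1e3).round(1))
print("gap",cc+ex*-.026+ey*.0315,"cell",cc+ex*.0205-ey*.027,"grip",cc+ey*.214)
print("vial",P((408.5,155),.07))
E
```

```text
0.1092930943640187 0.09736294659357689
yaw AB 0.1867858555707879
yaw BD 0.21003348993168736
cen [ 0.53257687 -0.02476377] via AB [ 0.5325161  -0.02353545]
core [ 0.5594 -0.047 ] case 22.2 -27.4
b [ 0.5111 -0.0316] case -22.4 -3.3
a [ 0.517  -0.0624] case -22.3 -34.7
bar1 [0.536  0.1928] case 43.3 212.6
bar2 [0.4492 0.1767] case -45.0 212.7
barmid [0.4939 0.1846] case 0.4 212.3
gap [0.50119583 0.00203027] cell [ 0.55766323 -0.04691798] grip [0.49318193 0.18619875]
vial [ 0.59091535 -0.20464145]
```

Everything agrees: case centre (0.5325,-0.024), yaw 0.185, core 1.7 mm off the cell's middle, case sides 97/109 mm. Now I'll turn the wrist for the vial.

jog_arm(commands=[[0, 0, 0, 0, 0, -0.121, 0.38], [0, 0, 0, 0, 0, -0.121, 0.38], [0, 0, 0, 0, 0, -0.121, 0.38], [0, 0, 0, 0, 0, -0.121, 0.38], [0, 0, 0, 0, 0, -0.121, 0.38], [0, 0, 0, 0, 0, -0.121, 0.38], [0, 0, 0, 0, 0, -0.121, 0.38], [0, 0, 0, 0, 0, -0.121, 0.38], [0, 0, 0, 0, 0, -0.121, 0.38], [0, 0, 0, 0, 0, -0.121, 0.38], [0, 0, 0, 0, 0, -0.121, 0.38], [0, 0, 0, 0, 0, -0.121, 0.38], [0, 0, 0, 0, 0, -0.121, 0.38], [-32, 7.5, 0, 0, 0, 0, 0.38], [-32, 7.5, 0, 0, 0, 0, 0.38], [-32, 7.5, 0, 0, 0, 0, 0.38], [-32, 7.5, 0, 0, 0, 0, 0.38], [-32, 7.5, 0, 0, 0, 0, 0.38], [0, 0, 0, 0, 0, 0, 0.38], [0, 0, 0, 0, 0, 0, 0.38]])

```text
time: 8.67
position: [0.592, -0.2041, 0.1915]
tool_rot: [-0.001, 0.642, 0.767, -0.0]
force: [-0.6, 1.1, 0.3]
finger_gap: 0.0566
```

```bash
python3 - <<'E'
from h import *
goal([.5908,-.2055,.059],1.755)
c=manip.calibration("wrist");np.save("w7.npy",c,allow_pickle=True)
cv2.imwrite("pics/w7.png",manip.get_image("wrist")[:,:,::-1])
E
```

```text
t 8.67 at [ 0.592  -0.2041  0.1915] gap 0.0566 F [-0.6  1.1  0.3]
shift now-axes [ -1.3  -1.3 132.5] target-axes [ -1.1  -1.5 132.5] rot [-0.0015 -0.0013 -0.0065]
```

View pics/w7.png

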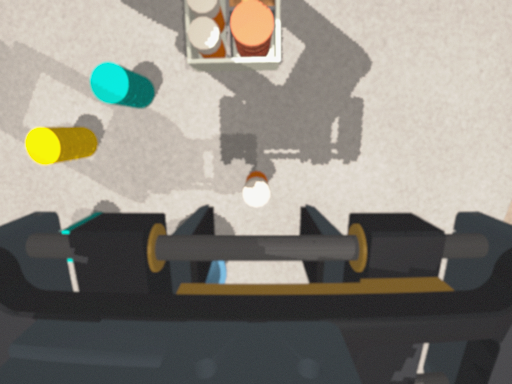

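Cap of the loose vial at (257,193), between the fingers.

```bash
python3 - <<'E'
from h import *
c=np.load("w7.npy",allow_pickle=True).item();print(onz("",(256.5,193),.07,c))
E
```

```text
[ 0.59123087 -0.20594053  0.07      ]
```

jog_arm(commands=[[-1, -1, 10, 0, 0, -0.006, 0.38], [0, 0, 25, 0, 0, 0, 0.38], [0, 0, 25, 0, 0, 0, 0.38], [0, 0, 25, 0, 0, 0, 0.38], [0, 0, 0, 0, 0, 0, 0.38], [0, 0, 0, 0, 0, 0, 0.38]])

```text
time: 9.22
position: [0.5895, -0.2027, 0.1068]
tool_rot: [-0.002, 0.638, 0.77, -0.001]
force: [1.0, 0.1, 0.1]
finger_gap: 0.0566
```

```bash
python3 - <<'E'
from h import *
goal([.5908,-.2055,.059],1.755)
c=manip.calibration("wrist")
t=manip.get_image("wrist")[:,:,::-1];cv2.imwrite("pics/w8.png",t)
cv2.imwrite("pics/w8c.png",cv2.resize(t[150:290,175:345],None,fx=4.2,fy=4.2,interpolation=cv2.INTER_CUBIC))
E
```

```text
t 9.22 at [ 0.5895 -0.2027  0.1068] gap 0.0566 F [1.  0.1 0.1]
shift now-axes [-3.1  0.9 47.8] target-axes [-3.   0.8 47.8] rot [-0.0032 -0.002   0.0033]
```

View pics/w8c.png

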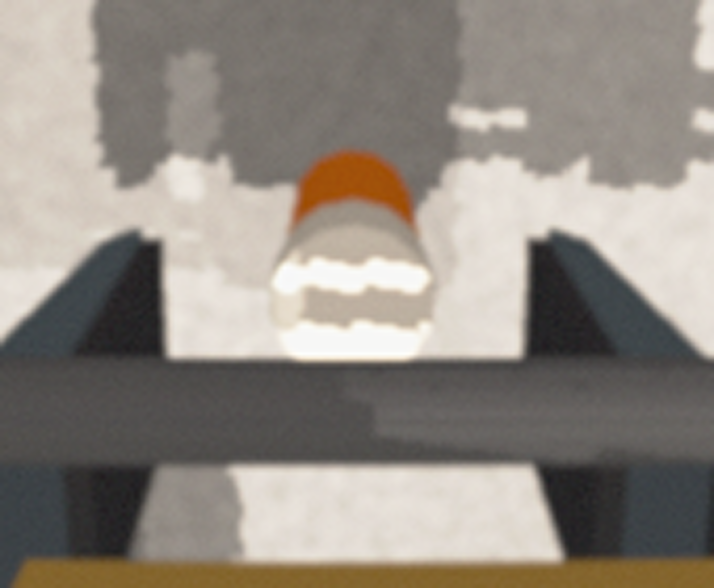

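```bash
python3 - <<'E'
from h import *
s,p,r=pose();X=onz("wrist",(175+353/4.2,150+300/4.2),.07);print(p,X,(r.inv().apply(X-p)*1e3).round(1))
E
```

```text
[ 0.5907899  -0.20332196  0.10851213] [ 0.59261174 -0.20696569  0.07      ] [-3.9  1.1 38.5]
```

jog_arm(commands=[[-3, 1, 10, 0, 0, 0, 0.38], [0, 0, 20, 0, 0, 0, 0.38], [0, 0, 18.5, 0, 0, 0, 0.38], [0, 0, 0, 0, 0, 0, 0.38], [0, 0, 0, 0, 0, 0, 1], [0, 0, 0, 0, 0, 0, 1], [0, 0, 0, 0, 0, 0, 1], [0, 0, 0, 0, 0, 0, 1], [0, 0, 0, 0, 0, 0, 1], [0, 0, 0, 0, 0, 0, 1], [0, 0, 0, 0, 0, 0, 1]])

```text
time: 10.18
position: [0.5929, -0.2072, 0.0607]
tool_rot: [0.001, 0.638, 0.77, 0.0]
force: [-1.1, 0.1, 4.8]
finger_gap: 0.0293
```

```bash
python3 - <<'E'
from h import *
goal([.5908,-.2055,.059],1.755)
t=manip.get_image("wrist")[:,:,::-1]
cv2.imwrite("pics/w9c.png",cv2.resize(t[150:290,175:345],None,fx=4.2,fy=4.2,interpolation=cv2.INTER_CUBIC))
E
```

```text
t 10.18 at [ 0.5929 -0.2072  0.0607] gap 0.0293 F [-1.1  0.1  4.8]
shift now-axes [ 2.1 -1.8  1.7] target-axes [ 2.1 -1.8  1.7] rot [0.002  0.0013 0.0018]
```

View pics/w9c.png

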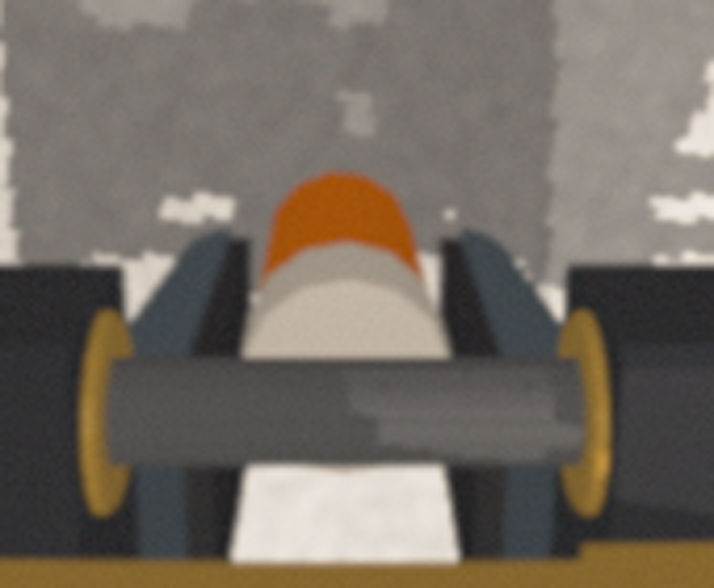

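jog_arm(commands=[[0, 0, -15, 0, 0, 0, 1], [0, 0, -25, 0, 0, 0, 1], [0, 0, -35, 0, 0, 0, 1], [0, 0, -30, 0, 0, 0, 1], [0, 0, 0, 0, 0, 0, 1]])

```text
time: 10.65
position: [0.5954, -0.208, 0.1711]
tool_rot: [0.006, 0.638, 0.77, 0.002]
force: [0.6, -1.1, 0.3]
finger_gap: 0.0291
```

```bash
python3 - <<'E'
from h import *
goal([.5012,.002,.165],1.755)
s,p,r=pose()
for y in(278,468): X=onz("wrist",(175+345/4.2,150+y/4.2),p[2]+.01);print((r.inv().apply(X-p)*1e3).round(1))
E
```

```text
t 10.65 at [ 0.5954 -0.208   0.1711] gap 0.0291 F [ 0.6 -1.1  0.3]
shift now-axes [223.9 -53.8   4.2] target-axes [223.7 -54.1   6.1] rot [0.0102 0.0062 0.0018]
[ 16.4  -0.4 -10.1]
[-11.7  -0.4  -9.9]
```

jog_arm(commands=[[11, -3, 0, 0, 0, 0, 1], [25, -6, 0, 0, 0, 0, 1], [30, -7, 0, 0, 0, 0, 1], [30, -7, 0, 0, 0, 0, 1], [30, -7, 0, 0, 0, 0, 1], [30, -7, 0, 0, 0, 0, 1], [30, -7, 0, 0, 0, 0, 1], [25, -6, 0, 0, 0, 0, 1], [10, -3, 0, 0, 0, 0, 1], [0, 0, 0, 0, 0, 0, 1], [0, 0, 0, 0, 0, 0, 1]])

```text
time: 11.57
position: [0.4987, 0.0006, 0.1637]
tool_rot: [-0.0, 0.638, 0.77, -0.001]
force: [0.3, -0.9, -0.1]
finger_gap: 0.0296
```

```bash
python3 - <<'E'
from h import *
goal([.5012,.002,.165],1.755)
c=manip.calibration("wrist");np.save("w10.npy",c,allow_pickle=True)
t=manip.get_image("wrist")[:,:,::-1];cv2.imwrite("pics/w10.png",t)
E
```

```text
t 11.57 at [0.4987 0.0006 0.1637] gap 0.0296 F [ 0.3 -0.9 -0.1]
shift now-axes [ 0.9  2.7 -1.3] target-axes [ 0.9  2.7 -1.3] rot [-0.0014  0.0004  0.0032]
```

View pics/w10.png

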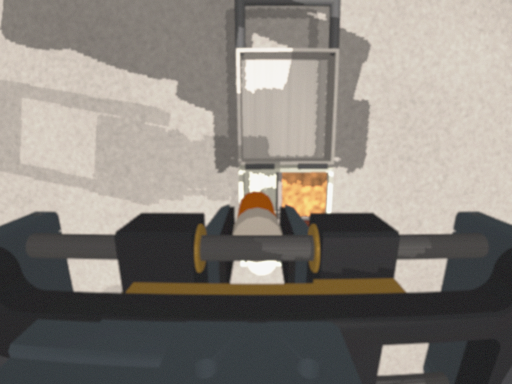

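jog_arm(commands=[[-1, 2.5, 10, 0, 0, 0, 1], [0, 0, 12, 0, 0, 0, 1], [0, 0, 0, 0, 0, 0, 1], [0, 0, 0, 0, 0, 0, 1]])

```text
time: 11.95
position: [0.5017, -0.0009, 0.1414]
tool_rot: [-0.001, 0.639, 0.769, -0.001]
force: [-0.4, 0.1, -1.1]
finger_gap: 0.0295
```

```bash
python3 - <<'E'
from h import *
goal([.5012,.002,.165],1.755)
c=manip.calibration("wrist");np.save("w11.npy",c,allow_pickle=True)
t=manip.get_image("wrist")[:,:,::-1]
cv2.imwrite("pics/w11c.png",cv2.resize(t[140:290,175:345],None,fx=4,fy=4,interpolation=cv2.INTER_CUBIC))
E
```

```text
t 11.95 at [ 0.5017 -0.0009  0.1414] gap 0.0295 F [-0.4  0.1 -1.1]
shift now-axes [  3.   -0.  -23.6] target-axes [  2.9   0.  -23.6] rot [-0.0023 -0.0002  0.0004]
```

View pics/w11c.png

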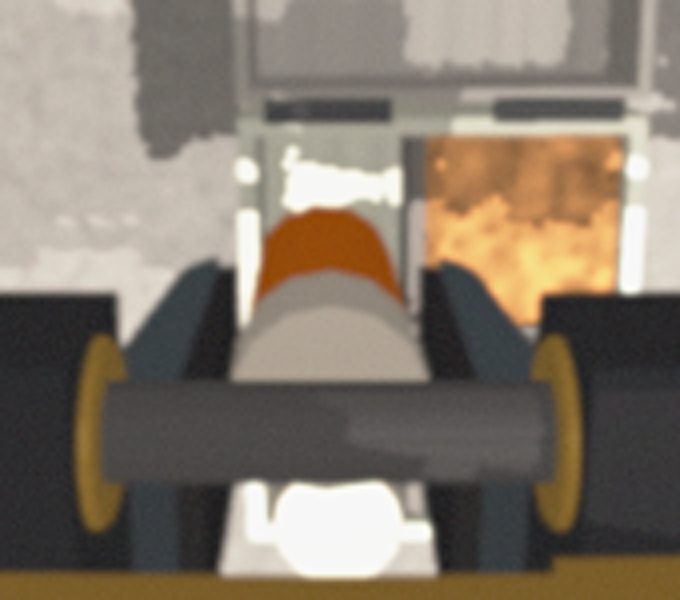

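```bash
python3 - <<'E'
from h import *
s,p,r=pose();c=np.load("w11.npy",allow_pickle=True).item()
P=lambda x,y,z:(r.inv().apply(onz("",(175+x/4,140+y/4),z,c)-p)*1e3).round(1)
zb=p[2]-.0605;print(zb)
print("outer corners",P(237,120,.045),P(648,118,.045),"inner edge +y",P(330,136,.045))
print("-x wall inner",P(262,160,.045),"divider",P(402,160,.04))
print("vial far",P(325,209,zb),"L",P(258,290,zb+.005),"R",P(401,290,zb+.005))
E
```

```text
0.08154568376631155
outer corners [ 26.3 -22.3  97.1] [26.9 74.1 97. ] inner edge +y [22.5 -0.5 97. ]
-x wall inner [ 16.8 -16.6  97.1] divider [ 15.9  16.8 102. ]
vial far [13.6 -1.6 60.5] L [ -2.1 -15.2  55.5] R [-2.1 13.8 55.5]
```

jog_arm(commands=[[2.5, 0.7, 0, 0, 0, 0, 1], [0, 0, 12, 0, 0, 0, 1], [0, 0, 12, 0, 0, 0, 1], [0, 0, 8, 0, 0, 0, 1], [0, 0, 0, 0, 0, 0, 1], [0, 0, 0, 0, 0, 0, 1]])

```text
time: 12.5
position: [0.5022, 0.0026, 0.1106]
tool_rot: [-0.0, 0.638, 0.77, -0.0]
force: [-0.2, -0.6, 0.4]
finger_gap: 0.0292
```

```bash
python3 - <<'E'
from h import *
goal([.5012,.002,.064],1.755)
c=manip.calibration("wrist");np.save("w12.npy",c,allow_pickle=True)
t=manip.get_image("wrist")[:,:,::-1]
cv2.imwrite("pics/w12c.png",cv2.resize(t[140:290,175:345],None,fx=4,fy=4,interpolation=cv2.INTER_CUBIC))
E
```

```text
t 12.5 at [0.5022 0.0026 0.1106] gap 0.0292 F [-0.2 -0.6  0.4]
shift now-axes [-0.4 -1.1 46.6] target-axes [-0.4 -1.1 46.6] rot [-0.0002  0.      0.0018]
```

View pics/w12c.png

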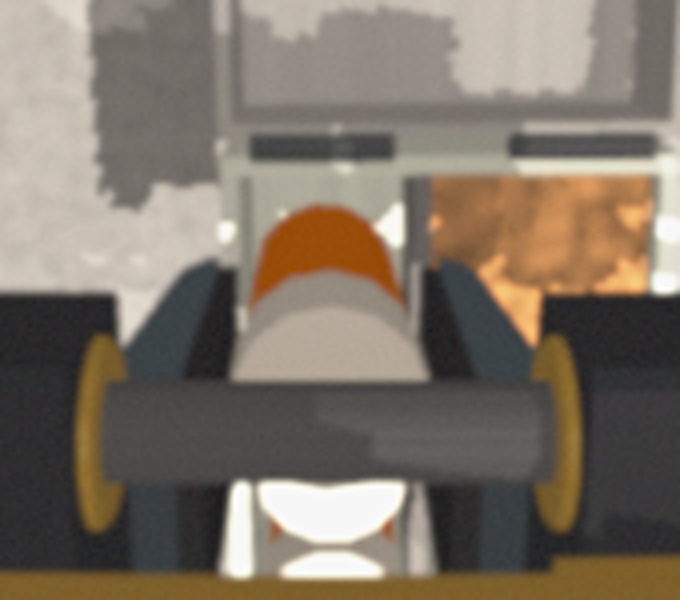

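jog_arm(commands=[[0, 0, 10, 0, 0, 0, 1], [0, 0, 10, 0, 0, 0, 1], [0, 0, 10, 0, 0, 0, 1], [0, 0, 8, 0, 0, 0, 1], [0, 0, 4, 0, 0, 0, 1], [0, 0, 0, 0, 0, 0, 1], [0, 0, 0, 0, 0, 0, 1]])

```text
time: 13.13
position: [0.502, 0.0026, 0.0682]
tool_rot: [-0.0, 0.638, 0.77, -0.0]
force: [0.2, -1.5, -0.6]
finger_gap: 0.0293
```

```bash
python3 - <<'E'
from h import *
goal([.5012,.002,.064],1.755)
c=manip.calibration("wrist");np.save("w13.npy",c,allow_pickle=True)
t=manip.get_image("wrist")[:,:,::-1]
cv2.imwrite("pics/w13c.png",cv2.resize(t[140:290,175:345],None,fx=4,fy=4,interpolation=cv2.INTER_CUBIC))
E
```

```text
t 13.13 at [0.502  0.0026 0.0682] gap 0.0293 F [ 0.2 -1.5 -0.6]
shift now-axes [-0.4 -0.9  4.2] target-axes [-0.4 -0.9  4.2] rot [-0.0007 -0.      0.0018]
```

View pics/w13c.png

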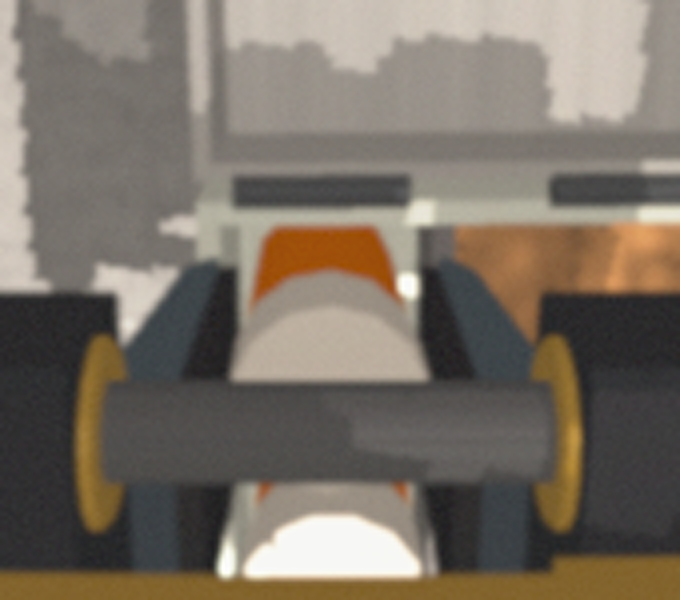

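Down in the gap, clear of the walls and of vial_b. Settling it onto the floor.

jog_arm(commands=[[0, 0, 1.5, 0, 0, 0, 1], [0, 0, 1.2, 0, 0, 0, 1], [0, 0, 0.8, 0, 0, 0, 1], [0, 0, 0, 0, 0, 0, 1]])

```text
time: 13.52
position: [0.5021, 0.0026, 0.0651]
tool_rot: [0.0, 0.638, 0.77, 0.0]
force: [0.0, 0.8, -0.2]
finger_gap: 0.029
```

jog_arm(commands=[[0, 0, 0.6, 0, 0, 0, 1], [0, 0, 0.6, 0, 0, 0, 1], [0, 0, 0, 0, 0, 0, 1]])

```text
time: 13.77
position: [0.5022, 0.0025, 0.0647]
tool_rot: [0.0, 0.638, 0.77, 0.0]
force: [-2.4, -0.4, 6.3]
finger_gap: 0.0293
```

jog_arm(commands=[[0, 0, 0, 0, 0, 0, 0.5], [0, 0, 0, 0, 0, 0, 0.5], [0, 0, 0, 0, 0, 0, 0.5], [0, 0, 0, 0, 0, 0, 0.5], [0, 0, -8, 0, 0, 0, 0.5], [0, 0, -20, 0, 0, 0, 0.5], [0, 0, -35, 0, 0, 0, 0.5], [0, 0, -35, 0, 0, 0, 0.5], [0, 0, -30, 0, 0, 0, 0.5], [-30, 0, -10, 0, 0, 0, 0.5], [-35, 0, 0, 0, 0, 0, 0.5], [-15, 0, 0, 0, 0, 0, 0.5], [0, 0, 0, 0, 0, 0, 0.5]])

```text
time: 14.85
position: [0.5176, -0.0787, 0.2027]
tool_rot: [0.001, 0.64, 0.769, 0.0]
force: [-0.1, -0.4, -0.9]
finger_gap: 0.0455
```

```bash
python3 - <<'E'
from h import *
goal([.493,.187,.15],.185)
c=manip.calibration("wrist");np.save("w14.npy",c,allow_pickle=True)
t=manip.get_image("wrist")[:,:,::-1];cv2.imwrite("pics/w14.png",t)
E
```

```text
t 14.85 at [ 0.5176 -0.0787  0.2027] gap 0.0455 F [-0.1 -0.4 -0.9]
shift now-axes [265.8  24.   52.3] target-axes [  24.7 -265.7   52.7] rot [2.7000e-03 2.0000e-04 1.5687e+00]
```

View pics/w14.png

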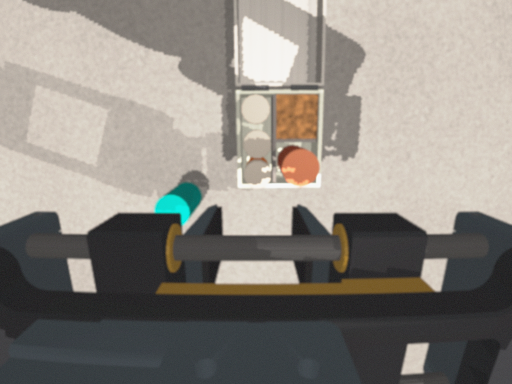

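```bash
python3 - <<'E'
import cv2
t=cv2.imread("pics/w14.png")
cv2.imwrite("pics/w14c.png",cv2.resize(t[80:195,225:335],None,fx=5,fy=5,interpolation=cv2.INTER_CUBIC))
from station import manip
cv2.imwrite("pics/s14.png",cv2.resize(manip.get_image("scene")[150:240,200:360,::-1],None,fx=4.8,fy=4.8,interpolation=cv2.INTER_CUBIC))
E
```

```text
(no output)
```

View pics/w14c.png

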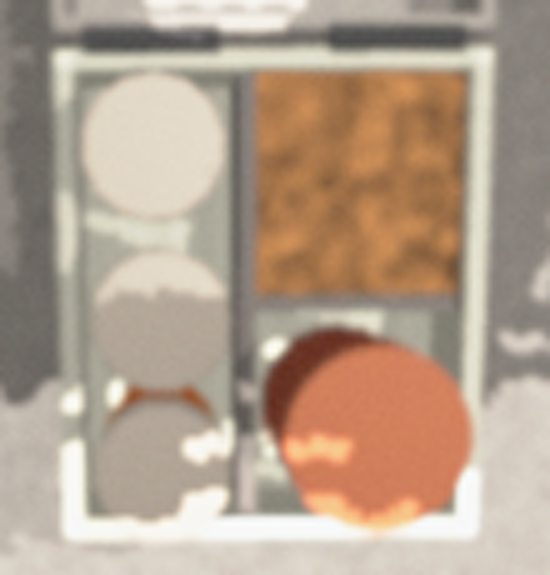

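View pics/s14.png

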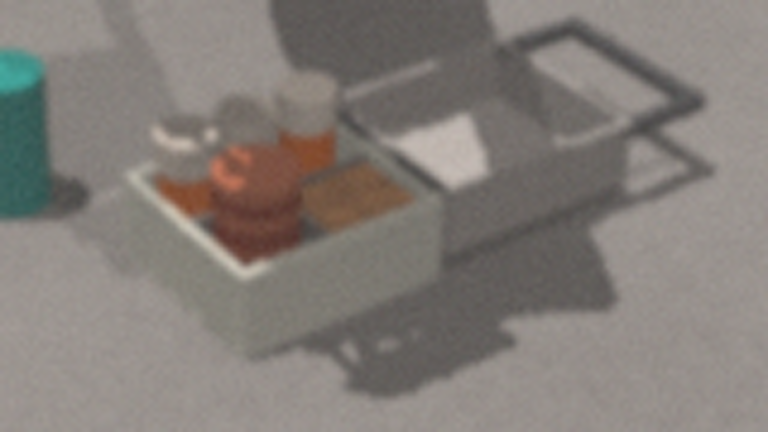

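```bash
python3 - <<'E'
from h import *
c=np.load("w14.npy",allow_pickle=True).item()
f=lambda x,y:(225+x/5,80+y/5);P=lambda x,y,z:onz("",f(x,y),z,c)[:2]
TL,TR,BR,BL=[P(*a,.045) for a in((53,50),(493,45),(480,538),(63,538))]
m=(TL+TR+BR+BL)/4;e=TL+TR-BL-BR;yaw=np.arctan2(-e[0],e[1]);print(m,yaw,np.linalg.norm(TL-TR),np.linalg.norm(TL-BL))
ex=np.array([np.cos(yaw),np.sin(yaw)]);ey=np.array([-ex[1],ex[0]])
for n,x,y,z in(("loose",153,144,.074),("b",160,322,.074),("a",163,460,.074),("core",377,438,.076)):
    d=P(x,y,z)-m;print(n,(d@ex*1e3).round(1),(d@ey*1e3).round(1))
E
```

```text
[ 0.53346757 -0.02394565] 0.19666778947036853 0.09670247978582594 0.10960349106024153
loose -26.7 32.9
b -25.8 -2.7
a -25.6 -31.5
core 19.3 -27.2
```

Packed: loose vial 1.6 mm off its point, core 1.2 mm off, the other two upright, everything down on the floor (tops agree with heights). Now the cover: turn the jaws along case y and move over the handle.

jog_arm(commands=[[0, 0, 0, 0, 0, 0.121, 0.62], [0, 0, 0, 0, 0, 0.121, 0.62], [0, 0, 0, 0, 0, 0.121, 0.62], [0, 0, 0, 0, 0, 0.121, 0.62], [0, 0, 0, 0, 0, 0.121, 0.62], [0, 0, 0, 0, 0, 0.121, 0.62], [0, 0, 0, 0, 0, 0.121, 0.62], [0, 0, 0, 0, 0, 0.121, 0.62], [0, 0, 0, 0, 0, 0.121, 0.62], [0, 0, 0, 0, 0, 0.121, 0.62], [0, 0, 0, 0, 0, 0.121, 0.62], [0, 0, 0, 0, 0, 0.121, 0.62], [0, 0, 0, 0, 0, 0.117, 0.62], [3.5, -38, 0, 0, 0, 0, 0.62], [3.5, -38, 0, 0, 0, 0, 0.62], [3.5, -38, 0, 0, 0, 0, 0.62], [3.5, -38, 0, 0, 0, 0, 0.62], [3.5, -38, 0, 0, 0, 0, 0.62], [3.5, -38, 0, 0, 0, 0, 0.62], [3.5, -37, 0, 0, 0, 0, 0.62]])

```text
time: 16.62
position: [0.4899, 0.1918, 0.2019]
tool_rot: [-0.0, 0.996, 0.095, -0.0]
force: [-0.3, 0.7, 0.2]
finger_gap: 0.0345
```

jog_arm(commands=[[0, 0, 0, 0, 0, 0, 0.62], [0, 0, 20, 0, 0, 0, 0.62], [0, 0, 30, 0, 0, 0, 0.62], [0, 0, 0, 0, 0, 0, 0.62], [0, 0, 0, 0, 0, 0, 0.62]])

```text
time: 17.03
position: [0.4899, 0.189, 0.1509]
tool_rot: [0.0, 0.996, 0.094, -0.002]
force: [0.0, -0.0, 0.2]
finger_gap: 0.0347
```

```bash
python3 - <<'E'
from h import *
goal([.493,.187,.035],.188)
c=manip.calibration("wrist");np.save("w15.npy",c,allow_pickle=True)
t=manip.get_image("wrist")[:,:,::-1];cv2.imwrite("pics/w15.png",t)
E
```

```text
t 17.03 at [0.4899 0.189  0.1509] gap 0.0347 F [ 0.  -0.   0.2]
shift now-axes [  3.2   2.5 115.9] target-axes [  2.7   2.5 115.9] rot [0.0005 0.0041 0.0008]
```

View pics/w15.png

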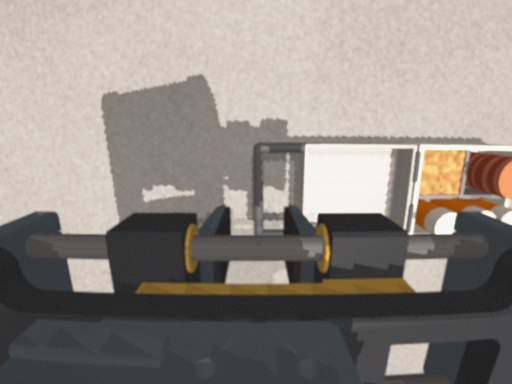

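```bash
python3 - <<'E'
from h import *
c=np.load("w15.npy",allow_pickle=True).item();s,p,r=pose()
t=cv2.imread("pics/w15.png")
for row in(165,185,205,225):
    g=t[row,225:300].mean(1);print(row,g.astype(int)[20:55])
for uv in((259,155),(260.3,190),(262,225),(258,147)):print((r.inv().apply(onz("",uv,.04,c)-p)*1e3).round(1))
E
```

```text
165 [129 129 132 132 133 130 127 111  90  76  75  77  80  83  79  85  95 105
 117 127 132 134 134 134 133 131 129 130 130 130 128 127 130 131 132]
185 [131 128 130 130 132 130 121 107  92  77  73  76  80  80  79  78  78  99
 131 140 136 138 146 151 153 150 143 134 132 134 131 132 132 131 132]
205 [195 170 143 131 126 122 110 100  86  76  76  85  81  81  93 108 116 132
 171 203 213 212 206 199 198 199 205 207 210 212 212 212 207 209 209]
225 [204 206 204 203 201 199 197 185 155 115  94  97 106 112 116 111 107 112
 140 167 177 183 182 184 184 183 178 176 176 175 175 178 175 179 187]
[ 37.9   3.5 112.3]
[  2.7   4.9 112.3]
[-34.6   6.8 112.3]
[ 45.6   2.5 112.3]
```

jog_arm(commands=[[2.5, 2.8, 10, 0, 0, 0, 0.62], [0, 0, 25, 0, 0, 0, 0.62], [0, 0, 25, 0, 0, 0, 0.62], [0, 0, 20, 0, 0, 0, 0.62], [0, 0, 0, 0, 0, 0, 0.62], [0, 0, 0, 0, 0, 0, 0.62]])

```text
time: 17.58
position: [0.4948, 0.1863, 0.0719]
tool_rot: [0.0, 0.996, 0.093, -0.0]
force: [0.9, 0.2, -0.2]
finger_gap: 0.0345
```

```bash
python3 - <<'E'
from h import *
goal([.493,.187,.035],.188)
t=manip.get_image("wrist")[:,:,::-1]
cv2.imwrite("pics/w16.png",cv2.resize(t[130:290,165:345],None,fx=3.7,fy=3.7,interpolation=cv2.INTER_CUBIC))
E
```

```text
t 17.58 at [0.4948 0.1863 0.0719] gap 0.0345 F [ 0.9  0.2 -0.2]
shift now-axes [-1.6 -1.  36.9] target-axes [-1.6 -1.  36.9] rot [ 0.0001  0.0004 -0.0007]
```

View pics/w16.png

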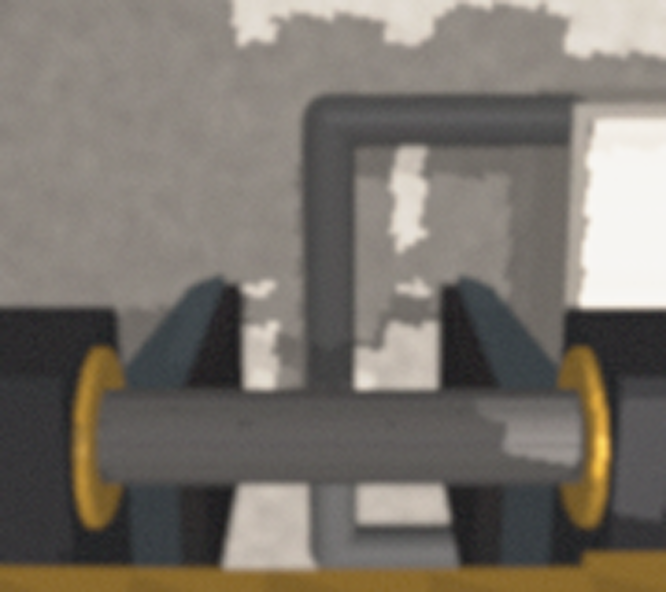

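jog_arm(commands=[[-1, -1, 12, 0, 0, 0, 0.62], [0, 0, 15, 0, 0, 0, 0.62], [0, 0, 10, 0, 0, 0, 0.62], [0, 0, 0, 0, 0, 0, 0.62], [0, 0, 0, 0, 0, 0, 1], [0, 0, 0, 0, 0, 0, 1], [0, 0, 0, 0, 0, 0, 1], [0, 0, 0, 0, 0, 0, 1], [0, 0, 0, 0, 0, 0, 1], [0, 0, 0, 0, 0, 0, 1], [0, 0, 0, 0, 0, 0, 1]])

```text
time: 18.55
position: [0.4938, 0.1882, 0.0353]
tool_rot: [-0.001, 0.996, 0.094, 0.001]
force: [-0.8, 4.3, 1.3]
finger_gap: 0.0091
```

```bash
python3 - <<'E'
from h import *
goal([.493,.187,.035],.188)
E
```

```text
t 18.55 at [0.4938 0.1882 0.0353] gap 0.0091 F [-0.8  4.3  1.3]
shift now-axes [-1.   1.   0.3] target-axes [-1.   1.   0.3] rot [-0.001  -0.0017 -0.0002]
```

```bash
python3 - <<'E'
import numpy as np
a=np.r_[0,.04,.11,np.arange(.19,1.5,.08),1.51];u=157*np.cos(a)+6*np.sin(a);w=157*np.sin(a)-6*np.cos(a)
for i in range(1,len(a)):print(round(a[i],2),[0,round(u[i-1]-u[i],1),round(w[i-1]-w[i],1)])
E
```

```text
0.04 [0, np.float64(-0.1), np.float64(-6.3)]
0.11 [0, np.float64(0.4), np.float64(-11.0)]
0.19 [0, np.float64(1.4), np.float64(-12.5)]
0.27 [0, np.float64(2.4), np.float64(-12.3)]
0.35 [0, np.float64(3.4), np.float64(-12.1)]
0.43 [0, np.float64(4.3), np.float64(-11.8)]
0.51 [0, np.float64(5.3), np.float64(-11.4)]
0.59 [0, np.float64(6.2), np.float64(-11.0)]
0.67 [0, np.float64(7.0), np.float64(-10.4)]
0.75 [0, np.float64(7.8), np.float64(-9.8)]
0.83 [0, np.float64(8.6), np.float64(-9.2)]
0.91 [0, np.float64(9.3), np.float64(-8.5)]
0.99 [0, np.float64(9.9), np.float64(-7.7)]
1.07 [0, np.float64(10.5), np.float64(-6.9)]
1.15 [0, np.float64(11.0), np.float64(-6.0)]
1.23 [0, np.float64(11.5), np.float64(-5.1)]
1.31 [0, np.float64(11.9), np.float64(-4.2)]
1.39 [0, np.float64(12.1), np.float64(-3.2)]
1.47 [0, np.float64(12.4), np.float64(-2.2)]
1.51 [0, np.float64(6.2), np.float64(-0.7)]
```

jog_arm(commands=[[0, 0, -3, 0, 0, 0, 1], [0, 0, -3.3, 0, 0, 0, 1], [0, 0.2, -5.5, 0, 0, 0, 1], [0, 0.2, -5.5, 0, 0, 0, 1], [0, 0.7, -6.3, 0, 0, 0, 1], [0, 0.7, -6.2, 0, 0, 0, 1], [0, 1.2, -6.2, 0, 0, 0, 1], [0, 1.2, -6.1, 0, 0, 0, 1], [0, 1.7, -6.1, 0, 0, 0, 1], [0, 1.7, -6, 0, 0, 0, 1], [0, 2.1, -5.9, 0, 0, 0, 1], [0, 2.2, -5.9, 0, 0, 0, 1], [0, 0, 0, 0, 0, 0, 1], [0, 0, 0, 0, 0, 0, 1]])

```text
time: 19.72
position: [0.4959, 0.1774, 0.1016]
tool_rot: [-0.002, 0.996, 0.093, 0.001]
force: [-0.4, 8.4, 1.4]
finger_gap: 0.0093
```

```bash
cat >> h.py <<'E'
def cov(a_exp=None):
    s,p,r=pose(); yaw=.187; cen=np.array([.5327,-.0239]); ey=np.array([-np.sin(yaw),np.cos(yaw)])
    g=p-r.apply([0,0,.005]); u=(g[:2]-cen)@ey-.057; w=g[2]-.046
    print("t",round(s["time"],2),"u,w mm",(u*1e3).round(1),(w*1e3).round(1),"rad",np.hypot(u,w).round(4),"a",round(np.arctan2(w,u)+.0382,3),"F",np.round(s["force"],1),"gap",round(s["finger_gap"],4), "rot",r.as_rotvec().round(3))
E
python3 - <<'E'
from h import *
cov()
t=manip.get_image("scene")[100:290,180:440,::-1]
cv2.imwrite("pics/s17.png",cv2.resize(t,None,fx=3,fy=3,interpolation=cv2.INTER_CUBIC))
E
```

```text
t 19.72 u,w mm 147.7 60.6 rad 0.1596 a 0.427 F [-0.4  8.4  1.4] gap 0.0093 rot [-3.124e+00 -2.920e-01 -3.000e-03]
```

View pics/s17.png

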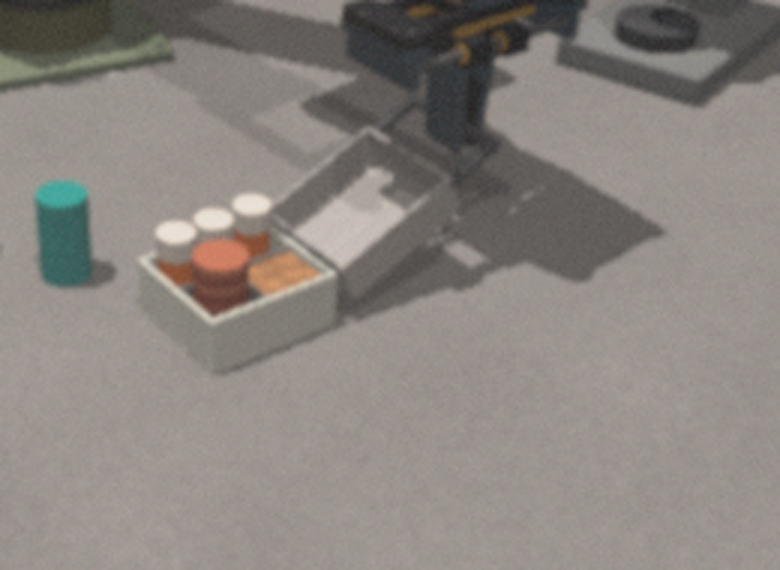

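Cover raised with the bar in the fingers, about 0.43 rad. The outward 8 N means my arc runs slightly short; easing 1 mm outward on the way.

jog_arm(commands=[[0, 1.6, -5.7, 0, 0, 0, 1], [0, 2, -5.7, 0, 0, 0, 1], [0, 2.6, -5.5, 0, 0, 0, 1], [0, 2.8, -5.5, 0, 0, 0, 1], [0, 3.3, -5.2, 0, 0, 0, 1], [0, 3.5, -5.2, 0, 0, 0, 1], [0, 3.9, -4.9, 0, 0, 0, 1], [0, 3.9, -4.9, 0, 0, 0, 1], [0, 4.3, -4.6, 0, 0, 0, 1], [0, 4.3, -4.6, 0, 0, 0, 1], [0, 4.6, -4.3, 0, 0, 0, 1], [0, 4.7, -4.2, 0, 0, 0, 1], [0, 4.9, -3.9, 0, 0, 0, 1], [0, 5, -3.8, 0, 0, 0, 1], [0, 0, 0, 0, 0, 0, 1], [0, 0, 0, 0, 0, 0, 1]])

```text
time: 21.1
position: [0.5058, 0.127, 0.1715]
tool_rot: [-0.003, 0.996, 0.093, 0.002]
force: [-1.1, 9.2, 9.4]
finger_gap: 0.009
```

```bash
python3 - <<'E'
from h import *
cov()
E
```

```text
t 21.1 u,w mm 96.3 130.5 rad 0.1622 a 0.973 F [-1.1  9.2  9.4] gap 0.009 rot [-3.123 -0.291 -0.006]
```

jog_arm(commands=[[0, 2.4, -4, 0, 0, 0, 1], [0, 5.2, -3.8, 0, 0, 0, 1], [0, 5.3, -3.7, 0, 0, 0, 1], [0, 5.5, -3.4, 0, 0, 0, 1], [0, 5.5, -3.3, 0, 0, 0, 1], [0, 5.7, -2.9, 0, 0, 0, 1], [0, 5.8, -2.8, 0, 0, 0, 1], [0, 5.9, -2.5, 0, 0, 0, 1], [0, 6, -2.4, 0, 0, 0, 1], [0, 0, 0, 0, 0, 0, 1], [0, 0, 0, 0, 0, 0, 1]])

```text
time: 22.02
position: [0.5152, 0.0783, 0.1985]
tool_rot: [0.0, 0.996, 0.093, 0.002]
force: [4.6, 2.4, 3.0]
finger_gap: 0.0089
```

```bash
python3 - <<'E'
from h import *
cov()
t=manip.get_image("scene")[60:250,180:440,::-1]
cv2.imwrite("pics/s18.png",cv2.resize(t,None,fx=3,fy=3,interpolation=cv2.INTER_CUBIC))
E
```

```text
t 22.02 u,w mm 46.6 157.5 rad 0.1642 a 1.321 F [4.6 2.4 3. ] gap 0.0089 rot [3.128 0.293 0.005]
```

View pics/s18.png

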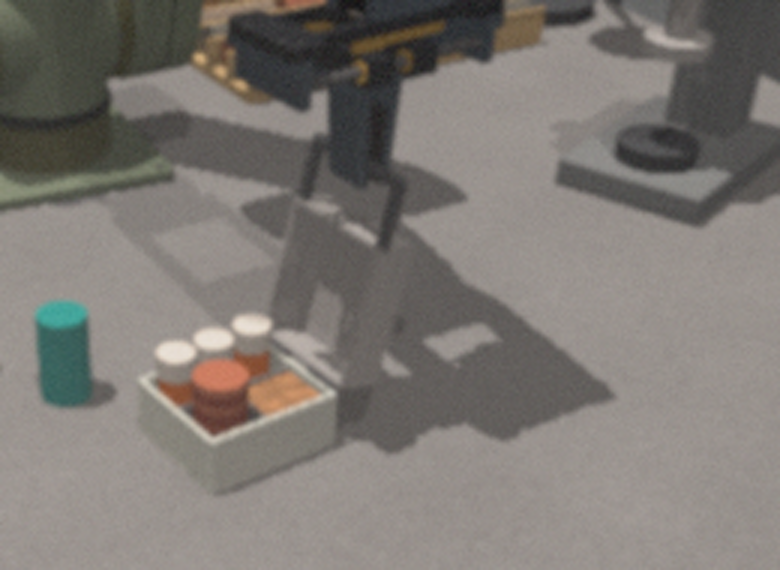

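jog_arm(commands=[[0, 6, -1.8, 0, 0, 0, 1], [0, 6, -1.6, 0, 0, 0, 1], [0, 6, -1.3, 0, 0, 0, 1], [0, 6, -1.1, 0, 0, 0, 1], [0, 6, -0.9, 0, 0, 0, 1], [0, 3, -0.3, 0, 0, 0, 1], [0, 0, 0, 0, 0, 0, 1], [0, 0, 0, 0, 0, 0, 1], [0, 0, 0, 0, 0, 0, 1]])

```text
time: 22.82
position: [0.5212, 0.0461, 0.2052]
tool_rot: [0.0, 0.996, 0.094, 0.001]
force: [5.1, 3.0, 2.4]
finger_gap: 0.0089
```

```bash
python3 - <<'E'
from h import *
cov()
t=manip.get_image("scene")[60:250,180:440,::-1]
cv2.imwrite("pics/s19.png",cv2.resize(t,None,fx=3,fy=3,interpolation=cv2.INTER_CUBIC))
E
```

```text
t 22.82 u,w mm 13.9 164.2 rad 0.1648 a 1.524 F [5.1 3.  2.4] gap 0.0089 rot [3.127 0.294 0.005]
```

View pics/s19.png

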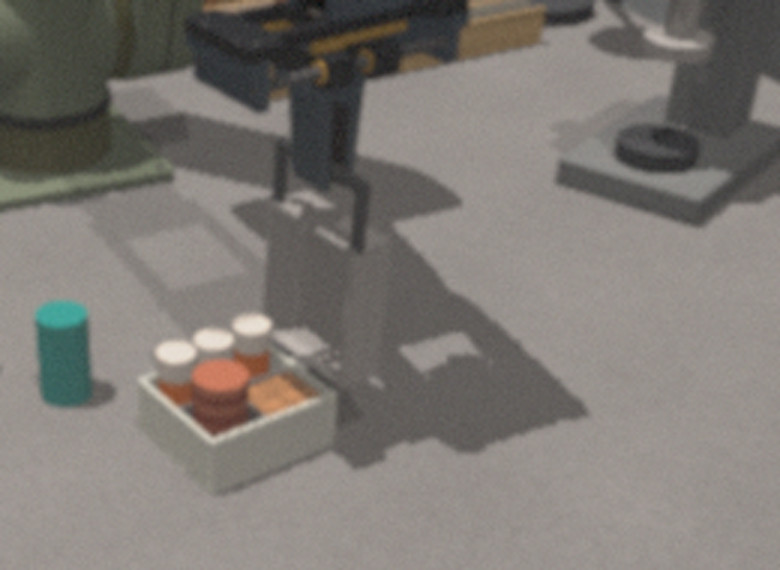

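```bash
cat >> h.py <<'E'
def caseplane(name,uv,xc):
    yaw=.187;cen=np.array([.5327,-.0239]);ex=np.array([np.cos(yaw),np.sin(yaw)]);ey=np.array([-ex[1],ex[0]])
    o,d=ray(name,uv);t=(xc-(o[:2]-cen)@ex)/(d[:2]@ex);X=o+d*t
    u=((X[:2]-cen)@ey-.057)*1e3;w=(X[2]-.046)*1e3;return u.round(1),w.round(1)
E
python3 - <<'E'
from h import *
# arm of handle near side: top corner and foot
for uv in((365,185),(360,240)):
    print(caseplane("scene",(180+uv[0]/3,60+uv[1]/3),.045))
# same in previous picture (s18): corner (400,185), foot (388,240)
for uv in((400,185),(388,240)): print("s18",caseplane("scene",(180+uv[0]/3,60+uv[1]/3),.045))
E
```

```text
(np.float64(18.8), np.float64(155.6))
(np.float64(17.7), np.float64(114.9))
s18 (np.float64(49.9), np.float64(147.4))
s18 (np.float64(43.1), np.float64(107.5))
```

Step 2 angle: 1.52 by TCP pose, 1.49 by the handle corner seen in the scene image; both above 1.44. A little further for margin, then back to about 1.24.

jog_arm(commands=[[0, 3, -0.2, 0, 0, 0, 1], [0, 3, 0, 0, 0, 0, 1], [0, 0, 0, 0, 0, 0, 1], [0, 0, 0, 0, 0, 0, 1], [0, 0, 0, 0, 0, 0, 1]])

```text
time: 23.28
position: [0.5223, 0.0402, 0.2053]
tool_rot: [0.0, 0.996, 0.094, 0.001]
force: [5.8, 2.3, 2.5]
finger_gap: 0.0089
```

```bash
python3 - <<'E'
from h import *
cov()
E
```

```text
t 23.28 u,w mm 7.9 164.3 rad 0.1645 a 1.561 F [5.8 2.3 2.5] gap 0.0089 rot [3.127 0.295 0.004]
```

jog_arm(commands=[[0, -3, 0, 0, 0, 0, 1], [0, -5, 0.2, 0, 0, 0, 1], [0, -5, 0.5, 0, 0, 0, 1], [0, -5, 0.8, 0, 0, 0, 1], [0, -5, 1, 0, 0, 0, 1], [0, -5, 1.2, 0, 0, 0, 1], [0, -5, 1.4, 0, 0, 0, 1], [0, -5, 1.6, 0, 0, 0, 1], [0, -4, 1.5, 0, 0, 0, 1], [0, -3, 1.2, 0, 0, 0, 1], [0, -2, 0.8, 0, 0, 0, 1], [0, 0, 0, 0, 0, 0, 1], [0, 0, 0, 0, 0, 0, 1], [0, 0, 0, 0, 0, 0, 1], [0, 0, 0, 0, 0, 0, 1]])

```text
time: 24.53
position: [0.5132, 0.0865, 0.1951]
tool_rot: [0.0, 0.996, 0.094, 0.001]
force: [4.3, 1.0, 2.2]
finger_gap: 0.009
```

```bash
python3 - <<'E'
from h import *
cov()
im=manip.get_image("scene")[:,:,::-1];cv2.imwrite("pics/s20f.png",im)
cv2.imwrite("pics/s20.png",cv2.resize(im[60:250,180:440],None,fx=3,fy=3,interpolation=cv2.INTER_CUBIC))
cov()
E
```

```text
t 24.53 u,w mm 55.1 154.1 rad 0.1636 a 1.266 F [4.3 1.  2.2] gap 0.009 rot [3.127e+00 2.950e-01 3.000e-03]
t 24.58 u,w mm 55.1 154.0 rad 0.1636 a 1.266 F [5.7 1.1 2.3] gap 0.0094 rot [3.127e+00 2.950e-01 3.000e-03]
```

View pics/s20.png

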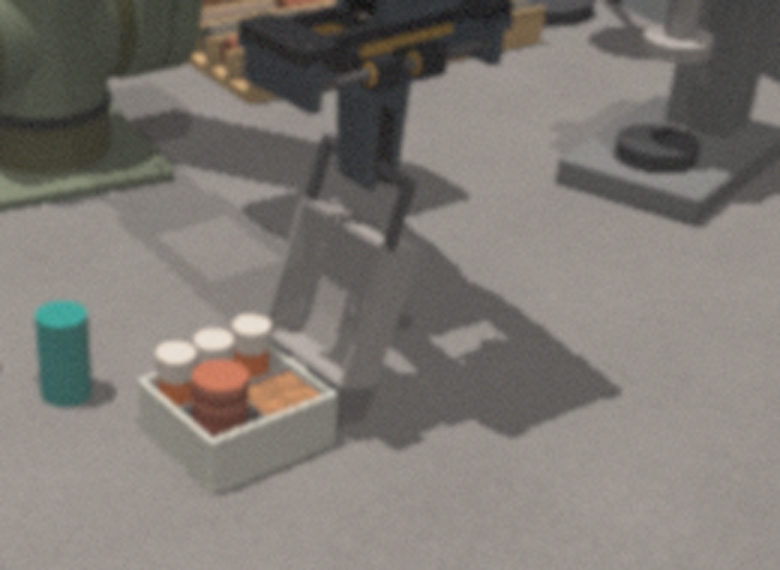

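```bash
python3 - <<'E'
from h import *
for uv in((410,185),(394,240)):
    u,w=caseplane("scene",(180+uv[0]/3,60+uv[1]/3),.045);print(u,w,np.arctan2(w,u)+.038)
cov(); s=manip.read_state();print(np.abs(s["joint_vel"]).max())
cv2.imwrite("pics/t20.png",cv2.resize(manip.get_image("top")[60:280,200:420,::-1],None,fx=2.7,fy=2.7))
E
```

```text
59.1 145.0 1.2217672717887784
48.7 105.9 1.17776670362646
t 24.58 u,w mm 55.1 154.0 rad 0.1636 a 1.266 F [5.7 1.1 2.3] gap 0.0094 rot [3.127e+00 2.950e-01 3.000e-03]
0.0015510222386012165
```

jog_arm(commands=[[0, 0, 0, 0, 0, 0, 1], [0, 0, 0, 0, 0, 0, 1], [0, 0, 0, 0, 0, 0, 1], [0, 0, 0, 0, 0, 0, 1], [0, 0, 0, 0, 0, 0, 1], [0, 0, 0, 0, 0, 0, 1]])

```text
time: 25.13
position: [0.5132, 0.0864, 0.1951]
tool_rot: [0.0, 0.996, 0.094, 0.001]
force: [4.7, 1.1, 2.0]
finger_gap: 0.0092
```

```bash
python3 - <<'E'
from h import *
cov()
E
```

```text
t 25.13 u,w mm 55.0 154.1 rad 0.1636 a 1.266 F [4.7 1.1 2. ] gap 0.0092 rot [3.127e+00 2.950e-01 3.000e-03]
```

View pics/t20.png

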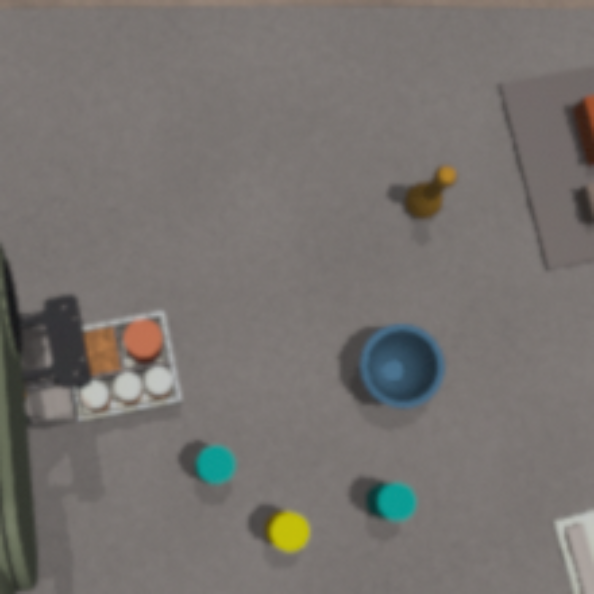

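The top view shows the core and all three vials upright in the case at (143,340) and (95–159, 380–395). The mortar (400,367) and pestle (425,200) have not moved. The cover is still, at about 1.22–1.27 rad, so I'm handing in.

```bash
python3 - <<'E'
from station import manip
print(manip.close_job())
E
```

```text
the job is handed in; nothing more can be done
None
```

I packed the loose vial and the striped core, tested the cover past its balance point, and handed the job in at about 25 s while holding the cover just below balance.

- **Packing:** after release, the loose vial measured 1.6 mm from the gap's middle and the core 1.2 mm from the cell's middle. Both stood upright, and each touched the case floor before I let go. The two packed vials, the mortar and the pestle still stood where they were.
- **Cover raised:** it peaked at about 1.56 rad by arm pose. A camera check just before that, at a pose reading of 1.52, gave 1.49. Either way it was past the 1.44 needed and far from 2.2.
- **Cover held:** it was still, with the bar gripped (finger gap 9 mm). Arm pose put it at 1.27 rad and the scene camera at 1.18–1.22 (two points on the handle). All of these are inside the 1.08–1.385 range.

**Disagreements:**
- The angle from arm pose and from the camera differed by 0.04–0.09 rad.
- The radius from the hinge by arm pose read about 164 mm instead of 157. I think the bar rolled a few millimetres in the pads.
- The forces on the tool reached about 13 N during the lift and were about 5 N in the final hold.

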